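# Wedge a blank tight in the milling fixture

### The arm

A 6-joint arm with a two-finger parallel gripper is mounted at the origin on the work surface. World frame = base frame: x ahead of the robot, y to its left, z up, the work surface at z = 0. Lengths are in m, angles in rad, forces in N, time in s.
With the tool pointing down it reaches from about 0.35 to 0.775 m from the base axis. Payload 5.5 kg.
Tool frame: the origin (TCP) lies midway between the tips of the shut fingers; the grasp point (between the pads) lies bot.grip_depth behind it (bot.grip_depth is the distance from the TCP to the grasp point, in m); x points along the fingers, z is the direction in which the jaws open and shut, and the axes are right-handed (so a half turn about x gives the same grasp; the last joint's range is limited). The gripper opens to 85 mm and grips with 20 to 120 N. Pads are 22 mm wide; open, the fingers measure 114 mm over their backs; the gripper's body (76 mm by 85 mm) begins 54 mm behind the grasp point. The pads swing forward as they close: fully open they stand 13 mm farther back than shut.
Start: joints at [1.069, 0.313, 0.046, 1.304, 0, 1.431], TCP at [0.204, 0.538, 0.231] pointing down, gripper open.
Joint ranges: [-2.76, 2.76], [-0.86, 1.69], [-1.03, 1.26], [-2.2, 2.34], [-1.47, 1.5], [-3.14, 3.14]. Speed limits (rad/s): [2.57, 2.57, 3.14, 3.14, 3.14, 3.14].

### API

Orientations are given as [roll, pitch, yaw] about the fixed x, y, z axes, in that order (R = Rz(yaw) Ry(pitch) Rx(roll)).
In Python, from bench import read_state, imaging, sign_off, bot gives the robot as it stands. The module is installed in compiled form; this text tells all that it offers.
- The arm moves only by the tool step_arm, never from a script. Its argument "moves" is a list of rows, each a list of 3 entries, a list of its own where there are three numbers: the turn, a rotation vector about the world's x, y, z in degrees, then the shift along the world's x, y, z in cm, then the opening, from 0 (shut) to 1 (fully open). In form: [[[ax, ay, az], [dx, dy, dz], fingers], ...]. A call has 1 to 10 rows; each row shifts and turns the pose as measured when the row begins; what a row does not reach is not made up. A row lasts 1/12 s, in which the tool goes at most 41.7 mm and 7.16 degrees, less where a joint would pass 70% of its speed; a pose out of reach is approached as far as the arm can. A call is refused whole if a number of a shift passes 4.17 or a number of a turn 7.16, either way. A call with a gripper value outside its range is refused whole. The fingers move at their own pace and stop on an object; "force" is the grip in N (left out, the last holds). Time passes only in rows, so rows that do not move let the fingers close. It gives the time, the measured TCP pose, the force and the opening at its end, in the units of the state.
- read_state(): the state, without advancing time (a new reading comes with each control period).
- imaging.read_camera(name): name is "side" or "top"; returns a dict with "img" (420x560x3 uint8, red, green, blue), "K" (3x3 intrinsics, pixels), "k1" (the pictures are not rectified: a ray, as slopes to the right and down, at radius r is drawn at 1 + k1 r^2 times it, then the intrinsics apply), "extrinsics" (4x4, takes a point from world to camera coordinates). Camera axes: x right, y down, z forward; pixel columns grow to the right and rows downward; lengths in m; the calibration is good to about 2 mm. A picture is of the moment at which its call begins. There is no depth.
- sign_off(): hands the job in, once; it reports no verdict.
The state is a dict: "clock": time; "qpos": joint angles; "qvel": joint speeds; "joint_efforts": joint torques, N m; "tool_pos": TCP position; "ee_rot": TCP orientation; "force": force on the tool from outside, world axes, zero at the start; "moment": the same for the moment, N m; "opening": opening from 0.0 (shut) to 1.0 (fully open).
Only numpy, scipy, OpenCV 4.12 (cv2) and the standard library are available. Lean on these libraries where they do the work, as an engineer would, in place of code of your own. Each camera call takes 0.05 s, during which the arm holds its last target.

### The job

The white plastic blank is lying loose in the milling fixture on the bench. Set the beech wedge thin end first into the tapered gap between the blank and the slanted strip, straight edge to the blank and flat on the plate, and let go of it; then take the mallet and tap the wedge's thick end, tap after tap, until another tap no longer moves it forward and the blank is tight against the long fence. Lay the mallet down flat on the bench, clear of the fixture, and leave the other things where they are.

Things in the scene. Friction and masses are not known exactly. Their poses are not given: they have to be found in the camera images.
- fixture: Dark steel plate 270 (x) by 190 (y) by 12 mm with a grid of holes and three bare aluminium strips on it, tops at z = 30 mm; cannot move. Origin: centre of its underside, on the bench. x: the direction in which the wedge is driven, in the world roughly +y (robot's left); +y: the side nearer the robot. Low screw heads, 4 mm, on the strips and at the plate's corners (x +-122, y +-82).
- fence (a point): Point on the inner face of the long fence, at plate level, fixture (47, 50, 12) mm. The fence is 22 mm wide and runs along x from x = -25 to 120 with its face at y = +50. A short end stop joins it at x = 100 to 120, y = 0 to 50.
- mouth (a point): The slanted strip's corner at the wide mouth of the tapered gap, at plate level: fixture (-10, -46.7, 12) mm. From here the strip's inner face runs to (90, -30), slope 1 in 6; the strip is 25 mm wide. The gap lies between this face and the blank, open at the -x end and narrowing towards +x.
- home (a point): Where the wedge's origin comes when home: fixture (0, -30, 12) mm, axes parallel to the fixture's (struck harder, a few mm further). Before that the loose blank takes 3 to 5 mm of the gap: with a few mm of play the wedge stands at x = -75, y = -39 or x = -50, y = -37; it meets strip and blank at x = -34 to -14. From there 2 to 6 N move it; home, it stops dead and stays.
- blank: White plastic block 110 (x) by 60 (y) by 35 mm, about 0.2 kg, loose on the plate, axes parallel to the fixture's within 1 degree. Origin: centre of its underside. At the start 3 to 5 mm off the long fence and 2 to 8 mm off the end stop; pressed against the fence its origin is at fixture y = +20.
- wedge: Beech wedge 150 mm long (x), 28 mm high, 0.1 kg, flat on the bench. Origin: mid-length, underside, on the tail's centre line. Thin end at x = +75 (y -2.5 to +20). Straight edge: the whole side y = +20. Other side: y = -20 along the parallel tail, x = -75 to -30 (40 mm wide, grip here), then tapering 1 in 6 to the thin end. The thick end, x = -75, is struck.
- mallet: Soft-faced mallet on its side, 0.26 kg, 233 mm long. x: along the handle to the head. Origin: under the wooden neck near the balance point, level with the underside. Neck, to grip: 20 wide (y), 26 high, centre z = 18, x -34 to 37. Head: cylinder 36 mm across, 90 long, axis along y through x = 55, z = 18; flat striking faces at y = +-45. Rubber grip x -34 to -160.
- packing: Plain parallel beech packing block, 150 by 40 by 28 mm, same wood as the wedge but not tapered. Origin: centre of its underside, x along its length. Not needed; leave it alone.
- caliper: Steel caliper, 200 mm, flat on the bench. Origin near the middle of its beam, underside. Leave it alone.
- wrench: Open-ended wrench, 170 mm, flat on the bench. Leave it alone.
- setup_block: Steel setup block with holes, 75 by 50 by 25 mm. Origin: centre of its underside. Leave it alone.
- paste_jar: White jar with a steel lid, 62 mm in diameter, 55 mm high. Origin: centre of its underside. Leave it alone.
- spool: Empty black spool standing upright, 68 mm in diameter, 48 mm high. Origin: centre of its underside. Leave it alone.
- screwdriver: Screwdriver, 180 mm, lying on the bench. Leave it alone.
Not all that is in view belongs to the job. What is shaped like the wedge but black or green is not meant.

How it is judged:
By the outcome, as a careful person would: the job done as asked, in the order asked, and still so for the second after the job is handed in, with the robot touching nothing.
It also fails if it takes over 64 s, if anything falls off the work surface, if the arm or the gripper's body presses on something with over 40 N, if the wrist force passes 120 N, or if a joint passes its speed limit or range.

## Working session

There is one attempt and no reset: what is moved stays moved. The work goes in short steps, Python scripts to look and compute and a tool call to move; the robot and the scene stay as the last step left them, time stands still between calls to the robot, and variables do not carry over. Pictures are saved under pics/ and viewed, and the job is handed in when it is done.

Besides the shell and the picture viewer there is one more tool, called in YAML: its name, and indented under it one key for each argument. step_arm: Moves the arm, as the interface text tells. Its arguments: {"type":"object","properties":{"moves":{"type":"array"},"force":{"type":"number"}},"required":["moves"]}

```bash
mkdir -p pics
cat > h.py <<'E'
import numpy as np, cv2
from bench import read_state, imaging, sign_off, bot
def cam(n,fn=None):
    d=imaging.read_camera(n)
    if fn: cv2.imwrite('pics/'+fn,d['img'][:,:,::-1])
    return d
def dist(d): return np.array([d['k1'],0,0,0,0.])
def p2w(d,uv,z):
    uv=np.array(uv,float).reshape(-1,1,2)
    n=cv2.undistortPoints(uv,np.array(d['K']),dist(d)).reshape(-1,2)
    E=np.array(d['extrinsics']);R=E[:3,:3];t=E[:3,3]
    c=-R.T@t; r=np.c_[n,np.ones(len(n))]@R
    s=(z-c[2])/r[:,2]
    return c+r*s[:,None]
def w2p(d,P):
    E=np.array(d['extrinsics'])
    return cv2.projectPoints(np.array(P,float).reshape(-1,1,3),cv2.Rodrigues(E[:3,:3])[0],E[:3,3],np.array(d['K']),dist(d))[0].reshape(-1,2)
E
python3 - <<'E'
from h import *
np.set_printoptions(precision=4,suppress=True)
for n in('top','side'):
    d=cam(n,n+'0.png'); np.save(n+'0.npy',d,allow_pickle=True)
    E=np.array(d['extrinsics']);print(n,d['K'],d['k1'],E,-E[:3,:3].T@E[:3,3])
print(read_state(),bot.grip_depth,dir(bot))
E
```

```text
top [[464.4589   0.     281.0736]
 [  0.     464.4589 208.4768]
 [  0.       0.       1.    ]] 0.0166453943848546 [[ 0.0032 -0.9999 -0.0152 -0.0152]
 [-0.9984 -0.0023 -0.0565  0.4727]
 [ 0.0564  0.0153 -0.9983  1.2657]
 [ 0.      0.      0.      1.    ]] [ 0.4005 -0.0335  1.29  ]
side [[402.1549   0.     277.8075]
 [  0.     402.1549 212.2545]
 [  0.       0.       1.    ]] -0.06381410437713701 [[ 0.7944 -0.6073  0.009  -0.4016]
 [-0.4325 -0.5761 -0.6936  0.2333]
 [ 0.4264  0.5471 -0.7203  0.9804]
 [ 0.      0.      0.      1.    ]] [ 0.0019 -0.6459  0.8716]
{'clock': 0.1, 'qpos': array([ 1.0694,  0.3139,  0.0451,  1.3036, -0.    ,  1.4312]), 'qvel': array([-0.0009, -0.0017,  0.003 , -0.0007,  0.0011, -0.0006]), 'joint_efforts': array([  0.0023, -48.1724,  29.9245,   0.0127,  -0.0001,   0.    ]), 'tool_pos': array([0.2033, 0.5374, 0.2305]), 'ee_rot': array([ 3.0088,  1.5692, -2.0653]), 'force': array([ 0.1673, -0.3201,  0.9258]), 'moment': array([ 0.0043, -0.0466, -0.0378]), 'opening': 0.9929809126812426} 0.0187 ['MotionError', '__class__', '__delattr__', '__dict__', '__dir__', '__doc__', '__eq__', '__format__', '__ge__', '__getattribute__', '__getstate__', '__gt__', '__hash__', '__init__', '__init_subclass__', '__le__', '__lt__', '__module__', '__ne__', '__new__', '__reduce__', '__reduce_ex__', '__repr__', '__setattr__', '__sizeof__', '__str__', '__subclasshook__', '__weakref__', 'grip_depth']
```

View pics/top0.png

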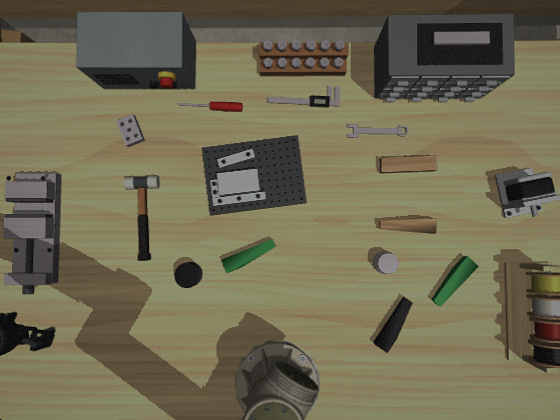

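View pics/side0.png

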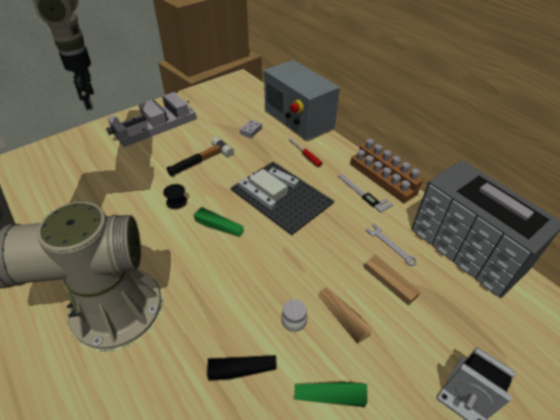

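The top view shows the wedge (tapered wood) near pixel (407,224), the packing at (408,163), the mallet head at (142,182) with its handle down to (144,258), and the fixture around (254,175). I'll zoom in on these.

Run:
```python
from h import *
im=cv2.imread('pics/top0.png')
c=cv2.resize(im[125:225,190:320],None,fx=6,fy=6,interpolation=cv2.INTER_CUBIC);cv2.imwrite('pics/fx.png',c)
a=cv2.resize(im[140:250,360:450],None,fx=5,fy=5,interpolation=cv2.INTER_CUBIC)
b=cv2.resize(im[160:270,100:160],None,fx=5,fy=5,interpolation=cv2.INTER_CUBIC)
cv2.imwrite('pics/wm.png',np.hstack([a,b]))
```

```text
(no output)
```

View pics/fx.png

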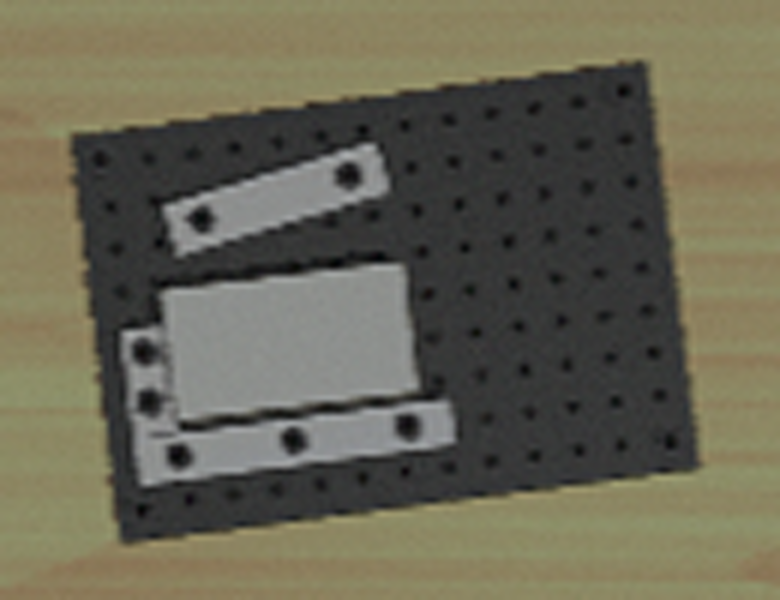

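View pics/wm.png

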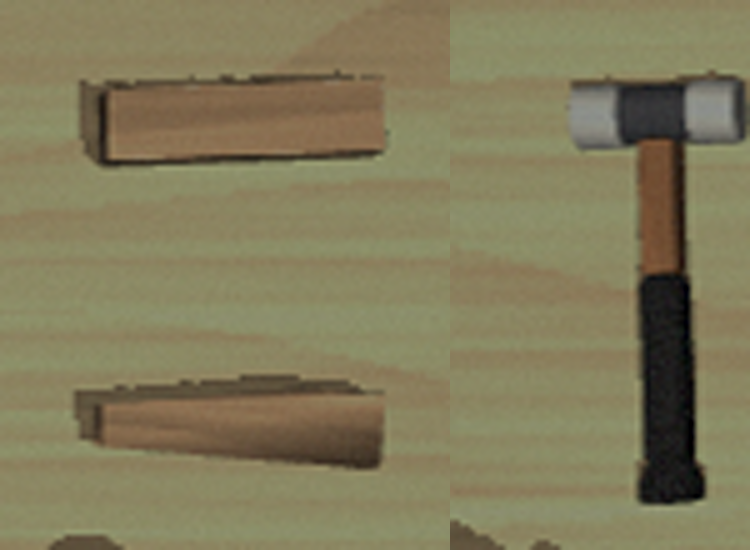

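Run:
```python
from h import *
im=cv2.imread('pics/side0.png')
a=cv2.resize(im[245:350,300:430],None,fx=6,fy=6,interpolation=cv2.INTER_CUBIC)
cv2.imwrite('pics/ws.png',a[:600])
im=cv2.imread('pics/top0.png')
a=cv2.resize(im[205:245,370:445],None,fx=10,fy=10,interpolation=cv2.INTER_CUBIC)
cv2.imwrite('pics/ws2.png',a)
```

```text
(no output)
```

View pics/ws.png

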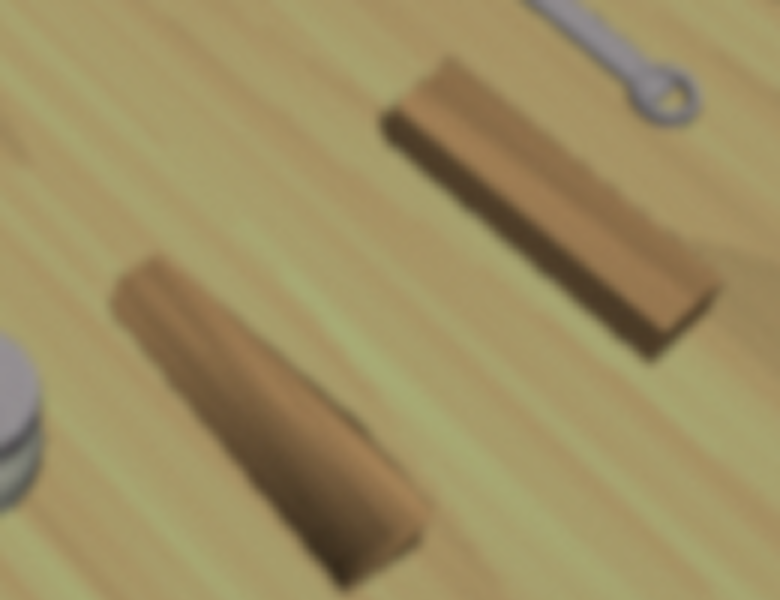

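View pics/ws2.png

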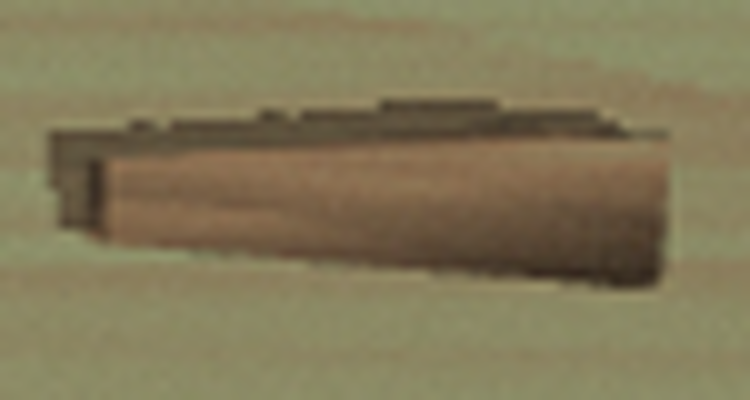

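Run:
```python
from h import *
np.set_printoptions(precision=4,suppress=True)
d=np.load('top0.npy',allow_pickle=True).item()
hsv=cv2.cvtColor(d['img'],cv2.COLOR_RGB2HSV)
lab=cv2.cvtColor(d['img'],cv2.COLOR_RGB2LAB).astype(int)
for y in range(216,238,1): print(y,[tuple(lab[y,x]-[0,128,128]) for x in (390,410,430)])
```

```text
216 [(np.int64(144), np.int64(-2), np.int64(20)), (np.int64(87), np.int64(3), np.int64(14)), (np.int64(142), np.int64(-1), np.int64(21))]
217 [(np.int64(85), np.int64(3), np.int64(14)), (np.int64(94), np.int64(1), np.int64(15)), (np.int64(87), np.int64(2), np.int64(13))]
218 [(np.int64(88), np.int64(2), np.int64(15)), (np.int64(75), np.int64(3), np.int64(13)), (np.int64(70), np.int64(3), np.int64(12))]
219 [(np.int64(89), np.int64(1), np.int64(14)), (np.int64(105), np.int64(7), np.int64(18)), (np.int64(134), np.int64(3), np.int64(22))]
220 [(np.int64(121), np.int64(7), np.int64(21)), (np.int64(129), np.int64(5), np.int64(21)), (np.int64(133), np.int64(0), np.int64(21))]
221 [(np.int64(126), np.int64(6), np.int64(22)), (np.int64(117), np.int64(7), np.int64(20)), (np.int64(128), np.int64(6), np.int64(21))]
222 [(np.int64(120), np.int64(6), np.int64(21)), (np.int64(121), np.int64(8), np.int64(21)), (np.int64(118), np.int64(7), np.int64(21))]
223 [(np.int64(114), np.int64(6), np.int64(19)), (np.int64(129), np.int64(5), np.int64(22)), (np.int64(110), np.int64(6), np.int64(20))]
224 [(np.i
[... 1212 characters left out ...]
)]
233 [(np.int64(136), np.int64(-1), np.int64(20)), (np.int64(137), np.int64(-1), np.int64(20)), (np.int64(89), np.int64(0), np.int64(14))]
234 [(np.int64(141), np.int64(-4), np.int64(21)), (np.int64(140), np.int64(-3), np.int64(20)), (np.int64(143), np.int64(-3), np.int64(20))]
235 [(np.int64(143), np.int64(-5), np.int64(20)), (np.int64(144), np.int64(-5), np.int64(20)), (np.int64(147), np.int64(-6), np.int64(22))]
236 [(np.int64(145), np.int64(-6), np.int64(20)), (np.int64(146), np.int64(-6), np.int64(20)), (np.int64(144), np.int64(-6), np.int64(20))]
237 [(np.int64(144), np.int64(-5), np.int64(21)), (np.int64(145), np.int64(-5), np.int64(20)), (np.int64(146), np.int64(-6), np.int64(20))]
```

```bash
cat >> h.py <<'E'
def cross(prof,lvl):
    # first subpixel crossing
    for i in range(len(prof)-1):
        if (prof[i]-lvl)*(prof[i+1]-lvl)<=0 and prof[i]!=prof[i+1]:
            return i+(prof[i]-lvl)/(prof[i]-prof[i+1])
    return None
def quad(mask):
    c=max(cv2.findContours(mask.astype(np.uint8),cv2.RETR_EXTERNAL,cv2.CHAIN_APPROX_NONE)[0],key=cv2.contourArea)
    return c.reshape(-1,2)
E
python3 - <<'E'
from h import *
np.set_printoptions(precision=4,suppress=True)
d=np.load('top0.npy',allow_pickle=True).item()
L=cv2.cvtColor(d['img'],cv2.COLOR_RGB2LAB)[:,:,0].astype(float)
a=cv2.cvtColor(d['img'],cv2.COLOR_RGB2LAB)[:,:,1].astype(float)-128
# wedge
pts=[]
for u in range(384,432,2):
    # scan upward from below
    p=L[242:215:-1,u]; c=cross(p,115)
    pts.append((u,242-c))
pts=np.array(pts);W=p2w(d,pts,0.028)
f=np.polyfit(W[:,1],W[:,0],1);print('straight edge x=a*y+b',f,np.abs(W[:,0]-np.polyval(f,W[:,1])).max(),np.degrees(np.arctan(f[0])))
# ends
for v in (222,225,228): print(v,[ (u,int(L[v,u]),int(a[v,u])) for u in list(range(376,386))+list(range(432,441))])
print(p2w(d,[[380,225],[436.5,225]],0.028))
# plate
m=(L<75)&(a<3)
roi=np.zeros_like(m);roi[128:222,195:312]=1
ms=cv2.morphologyEx((m&roi).astype(np.uint8),cv2.MORPH_CLOSE,np.ones((25,25)))
c=quad(ms);print(cv2.minAreaRect(c), cv2.approxPolyDP(c.reshape(-1,1,2),5,True).reshape(-1,2))
r=cv2.boxPoints(cv2.minAreaRect(c));P=p2w(d,cv2.approxPolyDP(c.reshape(-1,1,2),5,True).reshape(-1,2),0.012);print(P)
# blank + strips
hs=cv2.cvtColor(d['img'],cv2.COLOR_RGB2HSV)
for v in range(140,212,3): print(v,[int(x) for x in L[v,216:270:4]])
E
```

```text
straight edge x=a*y+b [0.0927 0.444 ] 0.0008673055519813344 5.2961480533275065
222 [(376, 97, 2), (377, 99, 3), (378, 89, 2), (379, 55, 3), (380, 88, 6), (381, 120, 5), (382, 115, 7), (383, 115, 6), (384, 116, 7), (385, 116, 6), (432, 114, 8), (433, 117, 6), (434, 114, 6), (435, 112, 7), (436, 118, 4), (437, 144, -6), (438, 142, -6), (439, 144, -5), (440, 142, -5)]
225 [(376, 96, 1), (377, 97, 1), (378, 81, 2), (379, 56, 3), (380, 87, 6), (381, 122, 7), (382, 121, 5), (383, 120, 6), (384, 116, 6), (385, 117, 6), (432, 97, 5), (433, 96, 5), (434, 94, 6), (435, 96, 5), (436, 115, 1), (437, 145, -4), (438, 143, -4), (439, 142, -4), (440, 144, -4)]
228 [(376, 149, -6), (377, 144, -6), (378, 120, -1), (379, 97, 7), (380, 88, 5), (381, 109, 7), (382, 110, 7), (383, 110, 7), (384, 110, 7), (385, 110, 5), (432, 76, 7), (433, 77, 4), (434, 76, 5), (435, 68, 5), (436, 101, -1), (437, 147, -6), (438, 144, -5), (439, 145, -6), (440, 143, -5)]
[[ 0.4277 -0.2819  0.028 ]
 [ 0.4282 -0.4336  0.028 ]]
((253.45166015625, 174.96282958984375), (68.59288024902344, 96.96128845214844), 82.56858825683594) [
[... 1066 characters left out ...]
54, 58, 63, 53]
182 [105, 152, 150, 151, 153, 151, 149, 151, 153, 155, 153, 58, 63, 64]
185 [117, 153, 151, 153, 155, 151, 153, 152, 151, 153, 155, 54, 59, 61]
188 [151, 152, 151, 153, 151, 152, 153, 148, 152, 154, 151, 54, 50, 62]
191 [53, 154, 152, 149, 151, 155, 154, 157, 126, 52, 61, 36, 86, 59]
194 [124, 159, 110, 47, 61, 40, 74, 158, 160, 152, 69, 141, 148, 58]
197 [96, 160, 159, 154, 153, 128, 81, 151, 152, 154, 92, 131, 153, 60]
200 [154, 18, 152, 152, 151, 155, 134, 155, 157, 157, 84, 46, 52, 57]
203 [153, 131, 159, 157, 94, 39, 53, 54, 55, 59, 50, 59, 30, 57]
206 [45, 58, 54, 40, 56, 29, 53, 42, 60, 58, 60, 61, 56, 51]
209 [58, 53, 55, 57, 53, 62, 57, 58, 58, 60, 67, 130, 148, 144]
```

Run:
```python
from h import *
from scipy.spatial.transform import Rotation as Ro
np.set_printoptions(precision=4,suppress=True)
d=np.load('top0.npy',allow_pickle=True).item()
L=cv2.cvtColor(d['img'],cv2.COLOR_RGB2LAB)[:,:,0].astype(float)
Lg=cv2.GaussianBlur(L,(3,3),0.7)
# plate edges
def col(us,v0,v1,lvl=97):
    s=1 if v1>v0 else -1;o=[]
    for u in us:
        c=cross(Lg[v0:v1:s,u],lvl)
        if c is not None:o.append((u,v0+s*c))
    return np.array(o)
def row(vs,u0,u1,lvl=97):
    s=1 if u1>u0 else -1;o=[]
    for v in vs:
        c=cross(Lg[v,u0:u1:s],lvl)
        if c is not None:o.append((u0+s*c,v))
    return np.array(o)
far=p2w(d,col(range(208,294,3),128,160),.012)
near=p2w(d,col(range(216,302,3),224,195),0.0)
left=p2w(d,row(range(154,210,3),195,215),.012)
right=p2w(d,row(range(142,198,3),315,290),.012)
for n,P,ax in(('far',far,0),('near',near,0),('left',left,1),('right',right,1)):
    f=np.polyfit(P[:,1-ax],P[:,ax],1);r=P[:,ax]-np.polyval(f,P[:,1-ax]);k=abs(r)<.0015
    f=np.polyfit(P[k,1-ax],P[k,ax],1)
    print(n,f,np.degrees(np.arctan(f[0])),r.std(),k.sum(),len(k))
# blank edges z=.035
bf=p2w(d,col(range(222,257,2),165,178,105),.035)
bn=p2w(d,col(range(223,258,2),186,198,105),.035)
br=p2w(d,row(range(173,190,2),252,266,105),.035)
for n,P,ax in(('bfar',bf,0),('bnear',bn,0),('bright',br,1)):
    f=np.polyfit(P[:,1-ax],P[:,ax],1);r=P[:,ax]-np.polyval(f,P[:,1-ax]);k=abs(r)<.0015
    f=np.polyfit(P[k,1-ax],P[k,ax],1)
    print(n,f,np.degrees(np.arctan(f[0])),r.std(),k.sum(),len(k), P[k].mean(0))
s=read_state();print(Ro.from_euler('xyz',s['ee_rot']).as_matrix())
for v in (172,176,182,188,192,200,206,212,230,250):print(v,[int(x) for x in L[v,118:166]])
```

```text
far [-0.1322  0.6708] -7.529863797722641 0.000500623216088811 29 29
near [-0.1333  0.4787] -7.595171254265356 0.0002731836296607691 29 29
left [0.1366 0.1218] 7.7775026592154965 0.0006736040218646998 19 19
right [ 0.13   -0.1468] 7.408100071930372 0.00028889919232181864 19 19
bfar [-0.0772  0.5837] -4.414579823572691 0.004982153383350397 4 18 [0.5772 0.0843 0.035 ]
bnear [-0.1198  0.5274] -6.83259202057262 0.0004485494207004928 18 18 [0.5158 0.0975 0.035 ]
bright [ 0.1271 -0.0211] 7.243669296990216 0.0002805558917920676 9 9 [0.5461 0.0483 0.035 ]
[[-0.0008 -0.9353  0.3539]
 [-0.0014  0.3539  0.9353]
 [-1.      0.0002 -0.0016]]
172 [144, 148, 147, 146, 150, 148, 149, 145, 146, 147, 147, 148, 148, 145, 148, 147, 145, 148, 145, 146, 146, 144, 149, 149, 148, 145, 144, 147, 149, 147, 146, 146, 149, 145, 147, 144, 147, 145, 145, 146, 147, 143, 143, 142, 142, 145, 146, 145]
176 [138, 136, 135, 136, 136, 135, 99, 82, 84, 82, 82, 83, 82, 84, 83, 74, 79, 83, 86, 84, 83, 84, 84, 87, 81, 75, 62, 66, 66, 70, 89, 97, 103, 105, 101, 96, 97, 97, 87, 74, 74, 118, 137, 138, 133, 135, 133, 138]
182 [14
[... 1154 characters left out ...]
12 [144, 145, 145, 146, 145, 144, 143, 143, 146, 145, 146, 145, 144, 143, 142, 145, 144, 146, 145, 130, 105, 97, 96, 98, 91, 96, 87, 61, 18, 102, 136, 145, 144, 143, 141, 144, 142, 142, 142, 143, 141, 143, 143, 143, 146, 145, 142, 143]
230 [135, 135, 137, 139, 136, 135, 137, 136, 137, 136, 134, 136, 134, 134, 136, 136, 134, 134, 136, 120, 65, 20, 30, 31, 20, 24, 27, 27, 9, 2, 61, 122, 138, 134, 137, 135, 137, 136, 137, 134, 138, 135, 133, 136, 136, 132, 134, 134]
250 [147, 148, 146, 147, 145, 145, 144, 147, 148, 147, 148, 148, 148, 146, 148, 145, 149, 149, 150, 152, 104, 38, 23, 27, 17, 16, 24, 24, 23, 8, 5, 130, 152, 149, 148, 148, 148, 147, 147, 147, 150, 148, 150, 149, 147, 149, 149, 149]
```

step_arm:
  moves:
    - [[0,0,-5],[1.9,-3.4,0],1]
    - [[0,0,-5],[1.9,-3.4,0],1]
    - [[0,0,-5],[1.9,-3.4,0],1]
    - [[0,0,-5],[1.9,-3.4,0],1]
    - [[0,0,-5],[1.9,-3.4,0],1]
    - [[0,0,-5],[1.9,-3.4,0],1]
    - [[0,0,-5],[1.9,-3.4,0],1]
    - [[0,0,-5],[1.9,-3.4,0],1]
    - [[0,0,-5],[1.9,-3.4,0],1]
    - [[0,0,-5],[1.9,-3.4,0],1]

```text
clock: 0.93
tool_pos: [0.3917, 0.1876, 0.2249]
ee_rot: [2.842, 1.564, -3.129]
force: [-0.4, 0.6, -0.4]
opening: 0.996
```

```bash
cat > st.py <<'E'
from h import *
from scipy.spatial.transform import Rotation as Ro
np.set_printoptions(precision=4,suppress=True)
s=read_state();R=Ro.from_euler('xyz',s['ee_rot']).as_matrix()
print(s['clock'],s['tool_pos'],'jaw',np.degrees(np.arctan2(R[1,2],R[0,2])).round(2),'fingdir',R[:,0],'F',s['force'],'M',s['moment'],'op',round(s['opening'],3),'q',s['qpos'])
E
python3 st.py
```

```text
0.9333 [0.3917 0.1876 0.2249] jaw 17.91 fingdir [-0.0071 -0.0001 -1.    ] F [-0.3839  0.6157 -0.4411] M [ 0.0227 -0.0141 -0.0211] op 0.996 q [ 0.2602  0.0492 -0.2942  1.2343  0.0017  1.5184]
```

step_arm:
  moves:
    - [[0,0,-1.5],[0.8,-3.9,0],1]
    - [[0,0,-1.5],[0.8,-3.9,0],1]
    - [[0,0,-1.5],[0.8,-3.9,0],1]
    - [[0,0,-1.5],[0.8,-3.9,0],1]
    - [[0,0,-1.5],[0.2,-3.9,0],0.8]
    - [[0,0,-1.5],[0,-3.9,0],0.8]
    - [[0,0,-1.5],[0,-3.9,-1],0.8]
    - [[0,0,-1.5],[0,-3.9,-1],0.8]
    - [[0,0,-1.5],[0,-3.9,-1],0.8]
    - [[0,0,-1.5],[0,-3.9,-1],0.8]

```text
clock: 1.77
tool_pos: [0.4269, -0.2198, 0.1844]
ee_rot: [2.86, 1.569, 2.894]
force: [1.9, 0.1, -0.4]
opening: 0.802
```

```bash
python3 st.py
python3 - <<'E'
from h import *
np.set_printoptions(precision=4,suppress=True)
d=np.load('top0.npy',allow_pickle=True).item()
img=d['img'];L=cv2.cvtColor(img,cv2.COLOR_RGB2LAB).astype(int)
# head: low chroma b
for v in (179,182,185): print(v,[(u,L[v,u,0],L[v,u,2]-128) for u in list(range(120,127))+list(range(153,161))])
for u in (128,132,148,152):print(u,[(v,L[v,u,0],L[v,u,2]-128) for v in list(range(172,180))+list(range(184,192))])
E
```

```text
1.7667 [ 0.4269 -0.2198  0.1844] jaw 1.9 fingdir [-0.0017  0.0004 -1.    ] F [ 1.9182  0.1411 -0.4032] M [-0.036  -0.0733  0.0071] op 0.802 q [-0.6425  0.1528 -0.2782  1.1414 -0.0007  0.8951]
179 [(120, np.int64(141), np.int64(21)), (121, np.int64(140), np.int64(20)), (122, np.int64(140), np.int64(20)), (123, np.int64(135), np.int64(17)), (124, np.int64(135), np.int64(7)), (125, np.int64(137), np.int64(5)), (126, np.int64(137), np.int64(5)), (153, np.int64(150), np.int64(6)), (154, np.int64(150), np.int64(5)), (155, np.int64(150), np.int64(5)), (156, np.int64(112), np.int64(4)), (157, np.int64(58), np.int64(2)), (158, np.int64(61), np.int64(0)), (159, np.int64(110), np.int64(16)), (160, np.int64(137), np.int64(21))]
182 [(120, np.int64(142), np.int64(20)), (121, np.int64(144), np.int64(20)), (122, np.int64(144), np.int64(21)), (123, np.int64(144), np.int64(15)), (124, np.int64(150), np.int64(5)), (125, np.int64(152), np.int64(2)), (126, np.int64(153), np.int64(3)), (153, np.int64(151), np.int64(1)), (154, np.int64(151), np.int64(1)), (155, np.int64(152), np.int64(3)), (156, np.int64(
[... 2269 characters left out ...]
t64(88), np.int64(10)), (189, np.int64(156), np.int64(20)), (190, np.int64(151), np.int64(20)), (191, np.int64(150), np.int64(19))]
152 [(172, np.int64(147), np.int64(20)), (173, np.int64(148), np.int64(21)), (174, np.int64(93), np.int64(16)), (175, np.int64(90), np.int64(14)), (176, np.int64(101), np.int64(3)), (177, np.int64(126), np.int64(5)), (178, np.int64(137), np.int64(5)), (179, np.int64(150), np.int64(5)), (184, np.int64(150), np.int64(5)), (185, np.int64(142), np.int64(5)), (186, np.int64(130), np.int64(5)), (187, np.int64(109), np.int64(3)), (188, np.int64(97), np.int64(6)), (189, np.int64(151), np.int64(20)), (190, np.int64(149), np.int64(20)), (191, np.int64(148), np.int64(20))]
```

step_arm:
  moves:
    - [[0,0,-1.2],[0,-3.4,-2.2],0.75]
    - [[0,0,-1.2],[0,-3.4,-2.2],0.75]
    - [[0,0,-1.2],[0,-3.4,-2.2],0.75]
    - [[0,0,-1.2],[0,-3.4,-2.2],0.75]
    - [[0,0,-1.2],[0,-3,-1.5],0.75]
    - [[0,0,0],[0,0,0],0.75]
    - [[0,0,0],[0,0,0],0.75]

```text
clock: 2.35
tool_pos: [0.4223, -0.3979, 0.0737]
ee_rot: [2.729, 1.567, 2.64]
force: [-0.4, 0.6, -1.2]
opening: 0.749
```

```bash
python3 st.py
python3 - <<'E'
from h import *
np.set_printoptions(precision=4,suppress=True)
d=cam('side','s1.png')
im=cv2.imread('pics/s1.png');cv2.imwrite('pics/s1c.png',cv2.resize(im[200:400,250:450],None,fx=3,fy=3))
E
```

```text
2.35 [ 0.4223 -0.3979  0.0737] jaw -5.11 fingdir [-0.0031  0.0017 -1.    ] F [-0.4171  0.5809 -1.1602] M [-0.0052 -0.0162 -0.0197] op 0.749 q [-0.8932  0.4182 -0.2016  0.9543 -0.0014  0.7668]
```

View pics/s1c.png

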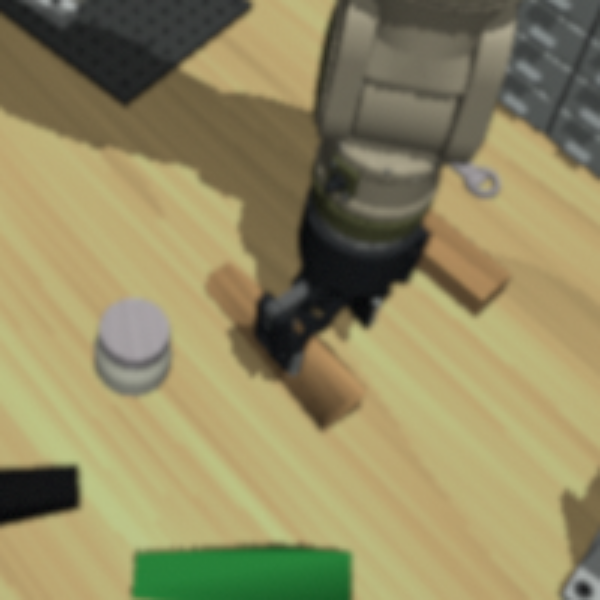

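The crop shows the gripper above the wedge with open fingers on both sides of it, at about (300,330). The packing is clear of it, so I'll go down and grip.

step_arm:
  moves:
    - [[0,0,0],[0.4,-1.2,-1.5],0.75]
    - [[0,0,0],[0,0,-2.5],0.75]
    - [[0,0,0],[0,0,-2.2],0.75]
    - [[0,0,0],[0,0,-0.6],0.75]
    - [[0,0,0],[0,0,0],0.75]

```text
clock: 2.82
tool_pos: [0.4288, -0.4063, 0.0087]
ee_rot: [-1.415, 1.569, -1.498]
force: [-0.4, 0.2, -0.6]
opening: 0.754
```

```bash
python3 st.py
```

```text
2.8167 [ 0.4288 -0.4063  0.0087] jaw -4.74 fingdir [ 0.0001 -0.0017 -1.    ] F [-0.4284  0.1653 -0.6415] M [-0.0098 -0.0187  0.0104] op 0.754 q [-0.8938  0.4983 -0.2542  0.8169 -0.001   0.7597]
```

step_arm:
  moves:
    - [[0,0,-0.5],[-0.2,-0.3,-0.5],0.75]
    - [[0,0,0],[0,0,0],0.4]
    - [[0,0,0],[0,0,0],0.3]
    - [[0,0,0],[0,0,0],0.3]
    - [[0,0,0],[0,0,0],0.3]
    - [[0,0,0],[0,0,0],0.3]
  force: 50

```text
clock: 3.32
tool_pos: [0.4295, -0.4095, 0.0097]
ee_rot: [-0.912, 1.562, -1.001]
force: [0.5, -0.1, -0.6]
opening: 0.455
```

```bash
python3 st.py
```

```text
3.3167 [ 0.4295 -0.4095  0.0097] jaw -5.08 fingdir [ 0.0046 -0.0072 -1.    ] F [ 0.4869 -0.0754 -0.6184] M [-0.0833 -0.0335 -0.0044] op 0.455 q [-0.8963  0.4964 -0.2543  0.8115 -0.0009  0.7631]
```

step_arm:
  moves:
    - [[0,0,0],[0,0,3],0.3]
    - [[0,0,0],[0,0,3.5],0.3]
    - [[0,0,1.3],[1.8,3.2,1.5],0.3]
    - [[0,0,1.3],[1.8,3.2,0],0.3]
    - [[0,0,1.3],[1.8,3.2,0],0.3]
    - [[0,0,1.3],[1.8,3.2,0],0.3]
    - [[0,0,1.3],[1.8,3.2,0],0.3]
    - [[0,0,1.3],[1.8,3.2,0],0.3]
    - [[0,0,1.3],[1.8,3.2,0],0.3]
    - [[0,0,1.3],[1.8,3.2,0],0.3]

```text
clock: 4.15
tool_pos: [0.5754, -0.1522, 0.0968]
ee_rot: [-0.876, 1.554, -0.793]
force: [0.2, 0.6, -0.4]
opening: 0.455
```

```bash
python3 st.py
```

```text
4.15 [ 0.5754 -0.1522  0.0968] jaw 4.76 fingdir [ 0.0121 -0.0122 -0.9999] F [ 0.1549  0.5918 -0.4216] M [-0.0237 -0.0918  0.0292] op 0.455 q [-0.39    0.4106 -0.1514  0.9929 -0.0067  1.0977]
```

step_arm:
  moves:
    - [[0.3,0.3,0.8],[1.5,3.0,0],0.3]
    - [[0.3,0.3,0.8],[1.5,3.0,0],0.3]
    - [[0,0,0.6],[0.9,2.6,0],0.3]
    - [[0,0,0],[0,0,0],0.3]
    - [[0,0,0],[0,0,0],0.3]

```text
clock: 4.57
tool_pos: [0.6191, -0.0541, 0.0976]
ee_rot: [-0.135, 1.566, -0.001]
force: [-0.2, -0.1, -1.0]
opening: 0.448
```

```bash
python3 st.py;  python3 - <<'E'
from h import *
np.set_printoptions(precision=4,suppress=True)
d=cam('side','s2.png');d2=cam('top','t2.png')
im=cv2.imread('pics/s2.png');im2=cv2.imread('pics/t2.png');
cv2.imwrite('pics/s2c.png',np.vstack([cv2.resize(im[130:230,190:390],None,fx=3,fy=3,interpolation=cv2.INTER_CUBIC),cv2.resize(im2[120:220,190:390],None,fx=3,fy=3,interpolation=cv2.INTER_CUBIC)]))
E
```

```text
4.5667 [ 0.6191 -0.0541  0.0976] jaw 7.68 fingdir [ 0.0045 -0.     -1.    ] F [-0.181  -0.1121 -0.9743] M [-0.0837  0.0156  0.0449] op 0.448 q [-0.2167  0.4652 -0.0628  1.0384  0.001   1.22  ]
```

View pics/s2c.png

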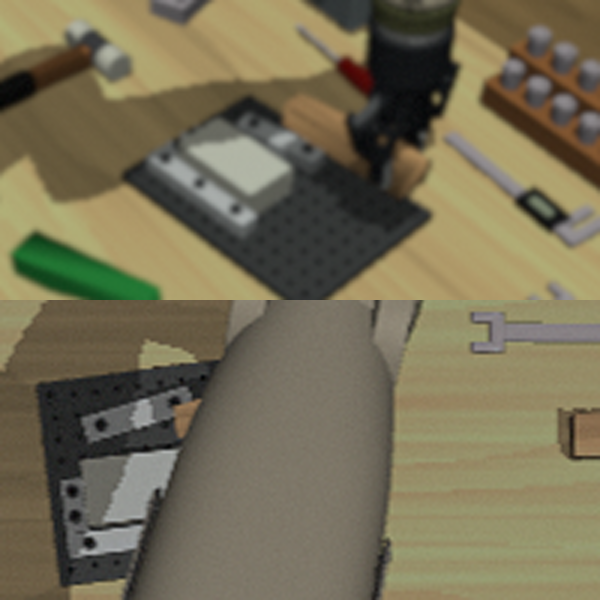

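The side crop (upper half) shows the wedge held level above the plate, thin end toward the gap. In the top crop the arm hides most of the wedge, with only its thin end visible at about pixel (249,160). Lowering to just above the plate.

step_arm:
  moves:
    - [[0,0.2,0],[0.1,0.2,-2.5],0.3]
    - [[0,0,0],[0,0,-2.5],0.3]
    - [[0,0,0],[0,0,-1.6],0.3]
    - [[0,0,0],[0,0,-0.5],0.3]
    - [[0,0,0],[0,0,0],0.3]

```text
clock: 5.08
tool_pos: [0.619, -0.0606, 0.0268]
ee_rot: [-0.6, 1.566, -0.478]
force: [-0.5, 0.1, -1.5]
opening: 0.458
```

```bash
python3 st.py;  python3 - <<'E'
from h import *
d=cam('side','s3.png');d2=cam('top','t3.png')
im=cv2.imread('pics/s3.png');im2=cv2.imread('pics/t3.png');
cv2.imwrite('pics/s3c.png',np.hstack([cv2.resize(im[150:240,220:340],None,fx=6,fy=6,interpolation=cv2.INTER_CUBIC)]));cv2.imwrite('pics/t3c.png',cv2.resize(im2[130:210,200:310],None,fx=6,fy=6,interpolation=cv2.INTER_CUBIC))
E
```

```text
5.0833 [ 0.619  -0.0606  0.0268] jaw 7.02 fingdir [ 0.0046 -0.0024 -1.    ] F [-0.4576  0.11   -1.5419] M [0.035  0.0351 0.0345] op 0.458 q [-0.2259  0.5274 -0.1512  0.8872 -0.0013  1.2224]
```

View pics/s3c.png

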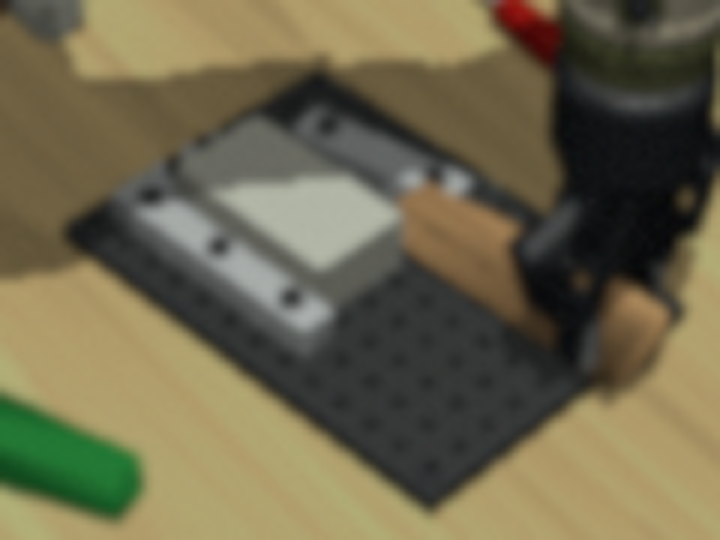

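View pics/t3c.png

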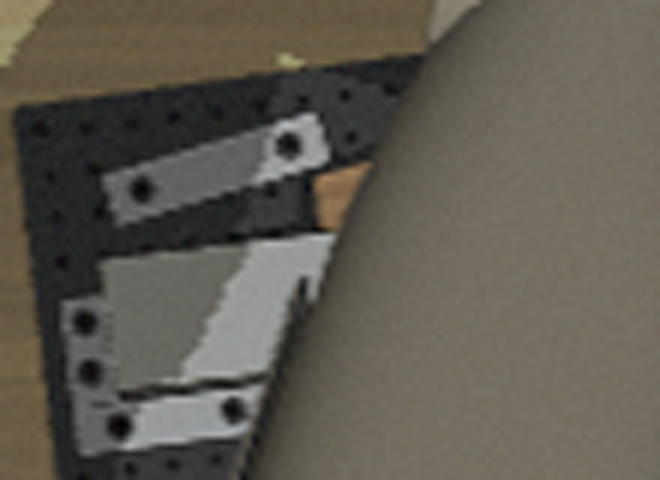

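```bash
cat >> h.py <<'E'
FO=np.array([.5664,.0630]);FY=np.radians(97.57)
FR=np.array([[np.cos(FY),-np.sin(FY)],[np.sin(FY),np.cos(FY)]])
def w2f(P): return (np.asarray(P)[...,:2]-FO)@FR*1000
def f2w(p): return FO+FR@(np.array(p)/1000.)
E
python3 - <<'E'
from h import *
np.set_printoptions(precision=2,suppress=True)
d=imaging.read_camera('top') if 0 else np.load('top0.npy',allow_pickle=True).item()
print(w2f(p2w(d,[[252.3,159.4],[252.8,167.9]],.045)))
print('strip mouth corner', w2f(p2w(d,[[200+330/6-.4,130+160/6-.4]],.030)))
print('tcp',w2f(read_state()['tool_pos']))
print('origin fix', w2f(p2w(d,[[253.45,174.96]],.012)))
E
```

```text
[[ -4.09 -37.  ]
 [ -2.53 -13.89]]
strip mouth corner [[-10.58 -47.33]]
tcp [-129.47  -36.74]
origin fix [[0.04 0.81]]
```

Run:
```python
from h import *
np.set_printoptions(precision=2,suppress=True)
d=cam('top')
L=cv2.cvtColor(d['img'],cv2.COLOR_RGB2LAB)[:,:,0].astype(float)
for u in (243,246,249,252,254): print(u,[int(x) for x in L[150:176,u]])
print(w2f(p2w(d,[[252,169.3],[246,170.]],.035)))
```

```text
243 [36, 96, 111, 100, 98, 105, 135, 130, 135, 168, 128, 61, 53, 62, 62, 60, 62, 62, 25, 41, 155, 165, 163, 163, 161, 162]
246 [132, 171, 138, 50, 65, 75, 157, 163, 164, 143, 65, 49, 52, 62, 61, 60, 65, 66, 11, 38, 171, 165, 161, 163, 160, 162]
249 [168, 162, 103, 57, 39, 61, 139, 167, 146, 62, 53, 53, 51, 52, 54, 55, 65, 36, 41, 109, 167, 162, 164, 162, 164, 164]
252 [142, 164, 166, 165, 162, 163, 168, 155, 35, 105, 86, 87, 68, 79, 65, 61, 58, 33, 23, 172, 163, 161, 161, 163, 163, 156]
254 [57, 54, 47, 74, 119, 139, 133, 37, 89, 132, 122, 116, 113, 125, 129, 121, 117, 108, 58, 172, 156, 139, 109, 117, 71, 62]
[[  0.68 -11.9 ]
 [ 17.13 -12.13]]
```

step_arm:
  moves:
    - [[0,0.2,0.5],[0.2,0.5,-0.1],0.3]
    - [[0,0,0],[0.0,1.0,0],0.3]
    - [[0,0,0],[0,0.5,0],0.3]
    - [[0,0,0],[0,0,0],0.3]

```text
clock: 5.57
tool_pos: [0.6225, -0.0417, 0.0312]
ee_rot: [-1.239, 1.561, -1.108]
force: [-1.1, -0.6, -0.5]
opening: 0.457
```

```bash
cat >> st.py <<'E'
print('fix',w2f(s['tool_pos']))
E
python3 st.py;  python3 - <<'E'
from h import *
d2=cam('top','t4.png')
im2=cv2.imread('pics/t4.png');
cv2.imwrite('pics/t4c.png',cv2.resize(im2[130:210,200:310],None,fx=6,fy=6,interpolation=cv2.INTER_CUBIC))
E
```

```text
5.5667 [ 0.6225 -0.0417  0.0312] jaw 7.55 fingdir [ 0.0044 -0.0087 -1.    ] F [-1.1358 -0.5886 -0.5152] M [-0.1691  0.1302  0.0193] op 0.457 q [-0.1917  0.526  -0.1411  0.8977 -0.0077  1.2474]
fix [-111.1674  -41.8206]
```

View pics/t4c.png

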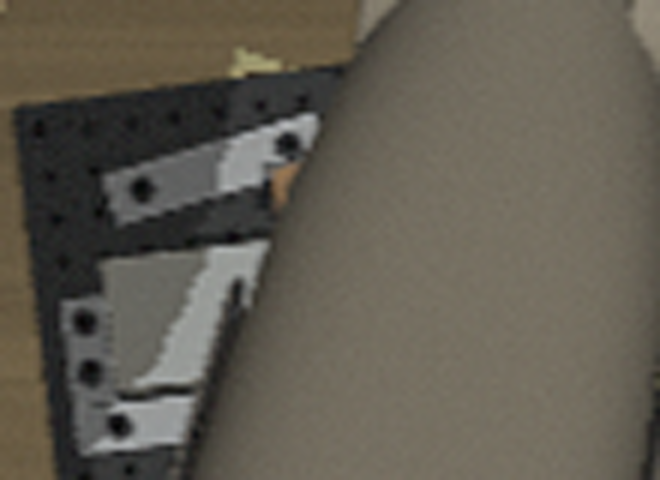

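```bash
python3 - <<'E'
from h import *
np.set_printoptions(precision=2,suppress=True)
d=cam('top'); s=cam('side','s4.png')
lab=cv2.cvtColor(d['img'],cv2.COLOR_RGB2LAB).astype(int)-[0,128,128]
for v in range(154,172): print(v,[(u,lab[v,u,0],lab[v,u,1],lab[v,u,2]) for u in range(242,250,1)])
im=cv2.imread('pics/s4.png')
cv2.imwrite('pics/s4c.png',cv2.resize(im[150:230,240:340],None,fx=7,fy=7,interpolation=cv2.INTER_CUBIC))
E
python3 st.py
```

```text
154 [(242, np.int64(159), np.int64(-1), np.int64(1)), (243, np.int64(163), np.int64(-1), np.int64(1)), (244, np.int64(162), np.int64(-1), np.int64(0)), (245, np.int64(140), np.int64(-1), np.int64(0)), (246, np.int64(70), np.int64(0), np.int64(0)), (247, np.int64(23), np.int64(0), np.int64(-1)), (248, np.int64(15), np.int64(0), np.int64(1)), (249, np.int64(40), np.int64(0), np.int64(-1))]
155 [(242, np.int64(161), np.int64(0), np.int64(-1)), (243, np.int64(161), np.int64(-1), np.int64(0)), (244, np.int64(163), np.int64(-2), np.int64(1)), (245, np.int64(137), np.int64(0), np.int64(-1)), (246, np.int64(76), np.int64(-1), np.int64(0)), (247, np.int64(63), np.int64(-1), np.int64(-1)), (248, np.int64(50), np.int64(0), np.int64(-1)), (249, np.int64(70), np.int64(-1), np.int64(-1))]
156 [(242, np.int64(162), np.int64(-2), np.int64(1)), (243, np.int64(161), np.int64(-1), np.int64(0)), (244, np.int64(162), np.int64(-1), np.int64(1)), (245, np.int64(166), np.int64(-1), np.int64(1)), (246, np.int64(158), np.int64(0), np.int64(1)), (247, np.int64(114), np.int64(-1), np.int64(0)), (248, np.int64(5
[... 5425 characters left out ...]
248, np.int64(88), np.int64(0), np.int64(7)), (249, np.int64(88), np.int64(1), np.int64(6))]
171 [(242, np.int64(168), np.int64(-2), np.int64(1)), (243, np.int64(158), np.int64(-2), np.int64(1)), (244, np.int64(116), np.int64(-2), np.int64(3)), (245, np.int64(65), np.int64(0), np.int64(5)), (246, np.int64(79), np.int64(-2), np.int64(7)), (247, np.int64(84), np.int64(0), np.int64(6)), (248, np.int64(87), np.int64(0), np.int64(6)), (249, np.int64(93), np.int64(-2), np.int64(9))]
5.7167 [ 0.6227 -0.0417  0.031 ] jaw 7.55 fingdir [ 0.0049 -0.0074 -1.    ] F [-3.15    0.1634 -0.9559] M [-0.0399  0.5962  0.2287] op 0.454 q [-0.1923  0.5262 -0.1412  0.8971 -0.0063  1.2468]
fix [-111.1827  -42.0298]
```

View pics/s4c.png

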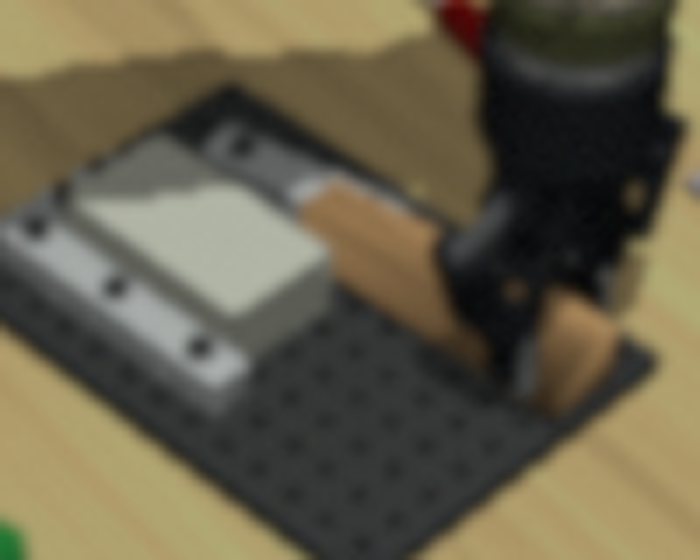

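step_arm:
  moves:
    - [[0.3,0.2,0],[-0.4,0,0],0.3]
    - [[0,0,0],[0,0,-0.3],0.3]
    - [[0,0,0],[0,0,0],0.3]

```text
clock: 5.97
tool_pos: [0.6203, -0.0404, 0.0289]
ee_rot: [-0.188, 1.565, -0.056]
force: [-0.5, 0.4, -1.1]
opening: 0.46
```

```bash
python3 st.py;  python3 - <<'E'
from h import *
np.set_printoptions(precision=2,suppress=True)
d2=cam('top','t5.png')
lab=cv2.cvtColor(d2['img'],cv2.COLOR_RGB2LAB).astype(int)-128
for u in (245,246,247,248): print(u,[int(x) for x in lab[154:172,u,2]])
im2=cv2.imread('pics/t5.png');
cv2.imwrite('pics/t5c.png',cv2.resize(im2[130:210,200:310],None,fx=6,fy=6,interpolation=cv2.INTER_CUBIC))
print(w2f(p2w(d2,[[245.5,157.3],[245.5,158.3],[246,164.5],[246,165.5],[246,166.5]],.046)))
E
python3 st.py
```

```text
5.9667 [ 0.6203 -0.0404  0.0289] jaw 7.57 fingdir [ 0.0053 -0.0003 -1.    ] F [-0.496   0.3773 -1.0689] M [-0.006  -0.0288  0.0038] op 0.46 q [-0.1945  0.5244 -0.1503  0.8908  0.0007  1.2441]
fix [-109.6373  -39.8216]
245 [0, 1, 0, 0, -1, 14, 16, 16, 14, 12, 15, 12, 9, 6, -2, 0, 0, 2]
246 [1, -1, 1, 0, 1, 24, 21, 20, 20, 22, 22, 19, 16, 10, 2, 6, 5, 4]
247 [0, 0, 0, 0, 8, 22, 20, 19, 20, 20, 17, 16, 13, 8, 6, 5, 5, 5]
248 [0, -1, -1, 0, 15, 22, 22, 19, 16, 12, 8, 4, 4, 5, 5, 7, 6, 7]
[[ 13.37 -44.91]
 [ 13.71 -42.21]
 [ 14.47 -25.3 ]
 [ 14.81 -22.6 ]
 [ 15.15 -19.91]]
6.0167 [ 0.6205 -0.0405  0.0292] jaw 7.57 fingdir [ 0.0056 -0.0004 -1.    ] F [-0.7132 -0.3627 -1.3618] M [-0.0514 -0.0129  0.0015] op 0.456 q [-0.1945  0.5242 -0.1499  0.8911  0.0007  1.2442]
fix [-109.723  -40.003]
```

View pics/t5c.png

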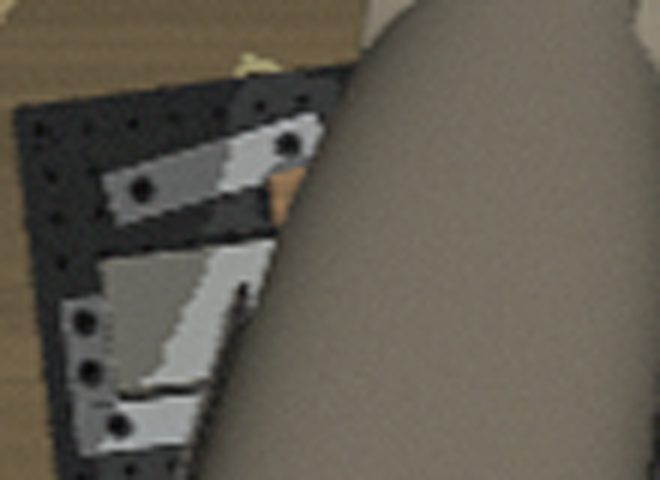

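step_arm:
  moves:
    - [[0,0.2,0],[-0.3,0,-0.3],0.3]
    - [[0,0,0],[-0.1,0.6,0],0.3]
    - [[0,0,0],[0,0,-0.3],0.3]
    - [[0,0,0],[0,0,0],0.3]

```text
clock: 6.35
tool_pos: [0.6173, -0.0341, 0.0231]
ee_rot: [-0.142, 1.567, -0.011]
force: [-0.5, -0.5, -1.3]
opening: 0.456
```

```bash
python3 st.py
```

```text
6.35 [ 0.6173 -0.0341  0.0231] jaw 7.52 fingdir [ 0.0042 -0.     -1.    ] F [-0.4827 -0.4993 -1.3449] M [-0.0274  0.0559  0.0304] op 0.456 q [-0.1853  0.5255 -0.165   0.8763  0.0007  1.2542]
fix [-102.9469  -37.6618]
```

step_arm:
  moves:
    - [[0,0.1,0],[0,0.2,-0.15],0.3]
    - [[0,0,0],[0,0,-0.1],0.3]
    - [[0,0,0],[0,0,0],0.3]

```text
clock: 6.6
tool_pos: [0.6173, -0.0316, 0.0201]
ee_rot: [-0.117, 1.569, 0.015]
force: [0.1, -0.2, -0.5]
opening: 0.452
```

```bash
python3 st.py
```

```text
6.6 [ 0.6173 -0.0316  0.0201] jaw 7.54 fingdir [ 0.0021  0.     -1.    ] F [ 0.0543 -0.2311 -0.5052] M [-0.0215 -0.0256 -0.0047] op 0.452 q [-0.1812  0.5298 -0.166   0.8729  0.0004  1.2581]
fix [-100.4932  -37.9887]
```

step_arm:
  moves:
    - [[0,0,0],[0,0,-0.15],0.3]
    - [[0,0,0],[0,0,0],0.3]
    - [[0,0,0],[0,0,0],0.3]

```text
clock: 6.85
tool_pos: [0.6178, -0.0316, 0.0192]
ee_rot: [-0.188, 1.568, -0.057]
force: [-0.3, 0.8, -2.3]
opening: 0.453
```

```bash
python3 st.py
```

```text
6.85 [ 0.6178 -0.0316  0.0192] jaw 7.55 fingdir [ 0.0032 -0.0002 -1.    ] F [-0.3467  0.8061 -2.3407] M [-0.0528 -0.0228 -0.0293] op 0.453 q [-0.181   0.5308 -0.1668  0.87    0.0004  1.2581]
fix [-100.5772  -38.5339]
```

step_arm:
  moves:
    - [[0,0,0],[0,0,-0.2],0.3]
    - [[0,0,0],[0,0,0],0.3]
    - [[0,0,0],[0,0,0],0.3]

```text
clock: 7.1
tool_pos: [0.6184, -0.0318, 0.0201]
ee_rot: [-0.237, 1.565, -0.105]
force: [-1.2, -0.2, -1.0]
opening: 0.458
```

```bash
python3 st.py
python3 - <<'E'
from h import *
s=cam('side','s5.png')
im=cv2.imread('pics/s5.png')
cv2.imwrite('pics/s5c.png',cv2.resize(im[150:230,240:340],None,fx=7,fy=7,interpolation=cv2.INTER_CUBIC))
E
```

```text
7.1 [ 0.6184 -0.0318  0.0201] jaw 7.54 fingdir [ 0.0053 -0.0006 -1.    ] F [-1.1713 -0.1526 -1.0462] M [-0.038   0.0185 -0.0231] op 0.458 q [-0.1811  0.5294 -0.1669  0.8692  0.0004  1.2581]
fix [-100.8037  -39.0971]
```

View pics/s5c.png

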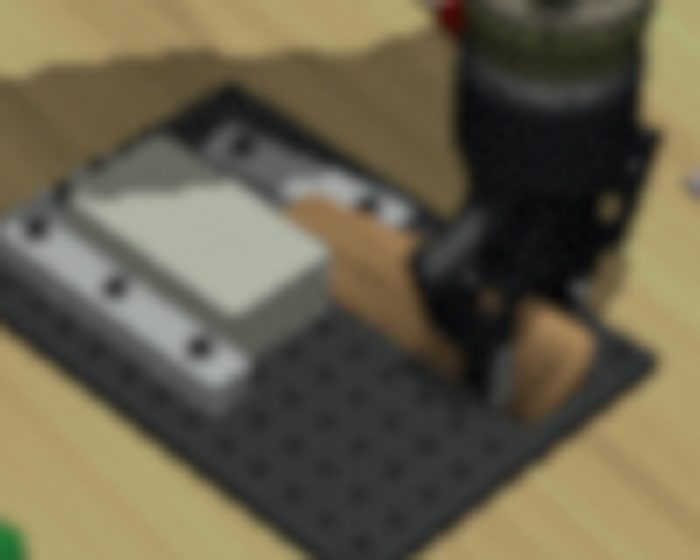

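Run:
```python
from h import *
np.set_printoptions(precision=2,suppress=True)
d=cam('side')
for z in (.012,.016): print(w2f(p2w(d,[[240+528/7-.4,150+421/7-.4]],z)))
for f in [(-124.6,-19),(-124.6,-59)]:
  for z in (.012,.040): print(f,z,(w2p(d,np.r_[f2w(f),z])+.4-[240,150])*7)
```

```text
[[-118.75  -24.24]]
[[-121.12  -21.09]]
(-124.6, -19) 0.012 [[530.17 434.21]]
(-124.6, -19) 0.04 [[535.27 387.69]]
(-124.6, -59) 0.012 [[591.26 387.61]]
(-124.6, -59) 0.04 [[597.28 341.09]]
```

step_arm:
  moves:
    - [[0,0,0],[-0.1,0,0],0.46]
    - [[0,0,0],[0,0,0],0.5]
    - [[0,0,0],[0,0,0],0.55]
    - [[0,0,0],[0,0,0],0.62]
    - [[0,0,0],[0,0,0],0.7]
    - [[0,0,0],[0,0,1],0.7]
    - [[0,0,0],[0,0,3.5],0.7]
    - [[0,0,0],[0,0,4],0.7]

```text
clock: 7.87
tool_pos: [0.6096, -0.0306, 0.0971]
ee_rot: [2.784, 1.556, 2.915]
force: [0.8, -0.4, -0.1]
opening: 0.701
```

```bash
python3 st.py
python3 - <<'E'
from h import *
s=cam('side','s6.png')
im=cv2.imread('pics/s6.png')
cv2.imwrite('pics/s6c.png',cv2.resize(im[150:230,240:340],None,fx=7,fy=7,interpolation=cv2.INTER_CUBIC))
E
```

```text
7.8667 [ 0.6096 -0.0306  0.0971] jaw 7.52 fingdir [-0.014   0.0032 -0.9999] F [ 0.7991 -0.4264 -0.072 ] M [-0.0545 -0.1008 -0.0093] op 0.701 q [-0.1819  0.4604 -0.072   1.0527  0.0006  1.2577]
fix [-98.4857 -30.535 ]
```

View pics/s6c.png

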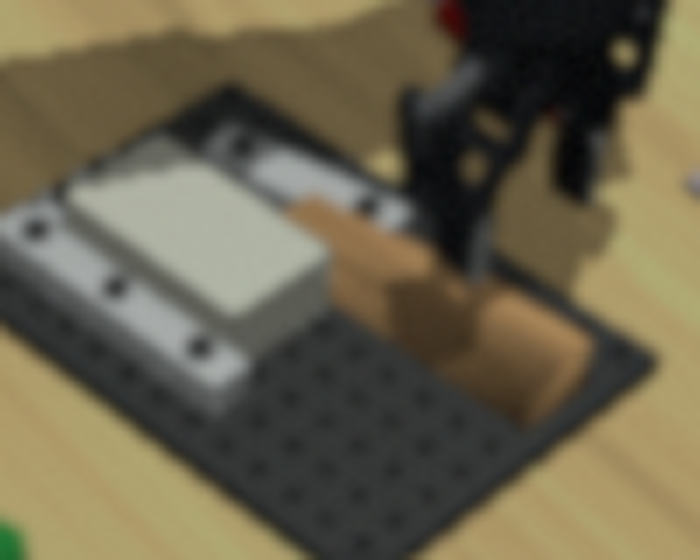

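Run:
```python
from h import *
np.set_printoptions(precision=4,suppress=True)
d=np.load('top0.npy',allow_pickle=True).item()
A=p2w(d,[[130,183.15],[150,182.15]],.018);print('axis',A,np.degrees(np.arctan2(-(A[0]-A[1])[0],(A[0]-A[1])[1])))
E=p2w(d,[[123.3,183.4],[156.2,181.9]],.036);print('ends',E,E.mean(0))
L=cv2.cvtColor(d['img'],cv2.COLOR_RGB2LAB)[:,:,0].astype(float)
pl=[];pr=[]
for v in range(191,214):
    pl.append((130+cross(L[v,130:142],118),v))
    pr.append((154-cross(L[v,154:140:-1],85),v))
for P,z in((pl,.031),(pl,.018),(pr,.005),(pr,.018)):
    W=p2w(d,P,z);f=np.polyfit(W[:,0],W[:,1],1);print(z,f,np.degrees(np.arctan(f[0])),W.mean(0))
```

```text
axis [[0.5415 0.4033 0.018 ]
 [0.5444 0.3481 0.018 ]] 2.9887115041419023
ends [[0.5388 0.4154 0.036 ]
 [0.5431 0.3258 0.036 ]] [0.5409 0.3706 0.036 ]
0.031 [0.0481 0.3549] 2.7516510995001746 [0.4885 0.3784 0.031 ]
0.018 [0.0481 0.3591] 2.751651099500085 [0.4894 0.3827 0.018 ]
0.005 [0.0348 0.3433] 1.9932308067738504 [0.4904 0.3604 0.005 ]
0.018 [0.0348 0.3393] 1.9932308067737916 [0.4895 0.3564 0.018 ]
```

step_arm:
  moves:
    - [[0,0,7.1],[-0.9,2.5,1.5],0.5]
    - [[0,0,7.1],[-0.9,3.3,1],0.5]
    - [[0,0,7.1],[-0.9,3.3,0],0.5]
    - [[0,0,7.1],[-0.9,3.3,0],0.5]
    - [[0,0,7.1],[-0.9,3.3,0],0.5]
    - [[0,0,7.1],[-0.9,3.3,0],0.5]
    - [[0,0,7.1],[-0.9,3.3,0],0.5]
    - [[0,0,7.1],[-0.9,3.3,0],0.5]
    - [[0,0,7.1],[-0.9,3.3,0],0.5]
    - [[0,0,7.1],[-0.9,3.3,0],0.5]

```text
clock: 8.75
tool_pos: [0.5293, 0.2959, 0.1501]
ee_rot: [-0.714, 1.544, 0.667]
force: [0.7, 0.8, 0.2]
opening: 0.499
```

```bash
python3 st.py;  python3 - <<'E'
from h import *
d2=cam('top','t7.png')
im2=cv2.imread('pics/t7.png');
cv2.imwrite('pics/t7c.png',cv2.resize(im2[120:220,180:310],None,fx=6,fy=6,interpolation=cv2.INTER_CUBIC))
E
```

```text
8.75 [0.5293 0.2959 0.1501] jaw 79.16 fingdir [ 0.0212  0.0167 -0.9996] F [0.7231 0.7536 0.2118] M [-0.0362 -0.0711  0.0353] op 0.499 q [ 0.3735  0.3853 -0.0521  1.1076  0.0078  0.5629]
fix [235.7394   6.1042]
```

View pics/t7c.png

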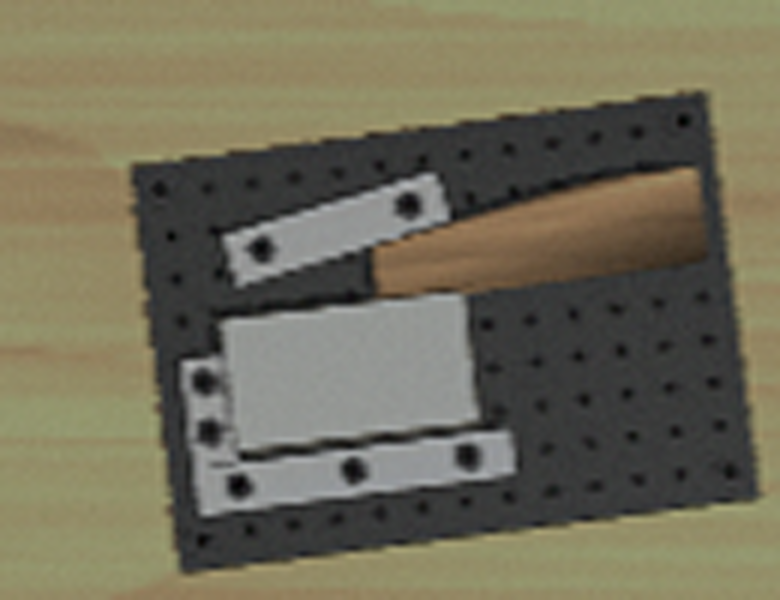

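The wedge lies flat in the gap, thin end at about (243,165), thick end at about (297,155), with the blank still off the fence. Next is the mallet approach.

step_arm:
  moves:
    - [[0.5,0.6,6],[-0.8,2.5,-1],0.5]
    - [[0.5,0.6,5],[-0.8,2,-2],0.5]
    - [[0,0,2],[-0.6,1,-2],0.5]
    - [[0,0,0],[0,0,-1],0.5]
    - [[0,0,0],[0,0,0],0.5]

```text
clock: 9.22
tool_pos: [0.5051, 0.3644, 0.0943]
ee_rot: [-0.068, 1.525, 1.568]
force: [-0.1, -0.6, 0.4]
opening: 0.5
```

```bash
python3 st.py;  python3 - <<'E'
from h import *
np.set_printoptions(precision=2,suppress=True)
import cv2
d=np.load('top0.npy',allow_pickle=True).item()
print(w2f(p2w(d,[[180+699/6-.4,120+170/6-.4],[180+708/6-.4,120+258/6-.4],[180+375/6-.4,120+297/6-.4],[180+375/6-.4,120+250/6-.4]],.040)))
E
```

```text
9.2167 [0.5051 0.3644 0.0943] jaw 93.74 fingdir [ 0.0001  0.0457 -0.999 ] F [-0.1168 -0.6362  0.3533] M [-0.0614  0.033   0.024 ] op 0.5 q [ 0.4764  0.4543 -0.09    1.0054  0.0406  0.4117]
fix [306.852   21.0736]
[[-125.7   -53.37]
 [-124.5   -13.1 ]
 [  26.96  -15.2 ]
 [  24.3   -36.42]]
```

step_arm:
  moves:
    - [[-2.6,0,-1],[-0.2,0.5,-2],0.5]
    - [[0,0,0],[0,0,-2],0.5]
    - [[0,0,0],[0,0,0],0.5]

```text
clock: 9.47
tool_pos: [0.5058, 0.3676, 0.0568]
ee_rot: [-1.739, 1.566, -0.129]
force: [0.6, -0.2, -0.6]
opening: 0.503
```

```bash
python3 st.py
python3 - <<'E'
from h import *
s=cam('side','s8.png')
im=cv2.imread('pics/s8.png')
cv2.imwrite('pics/s8c.png',cv2.resize(im[80:200,140:280],None,fx=5,fy=5,interpolation=cv2.INTER_CUBIC))
E
```

```text
9.4667 [0.5058 0.3676 0.0568] jaw 92.29 fingdir [ 0.005  -0.0006 -1.    ] F [ 0.6192 -0.2395 -0.6288] M [-0.0874 -0.0119 -0.0151] op 0.503 q [ 0.5016  0.5057 -0.1051  0.9559 -0.003   0.4617]
fix [309.9695  19.9031]
```

View pics/s8c.png

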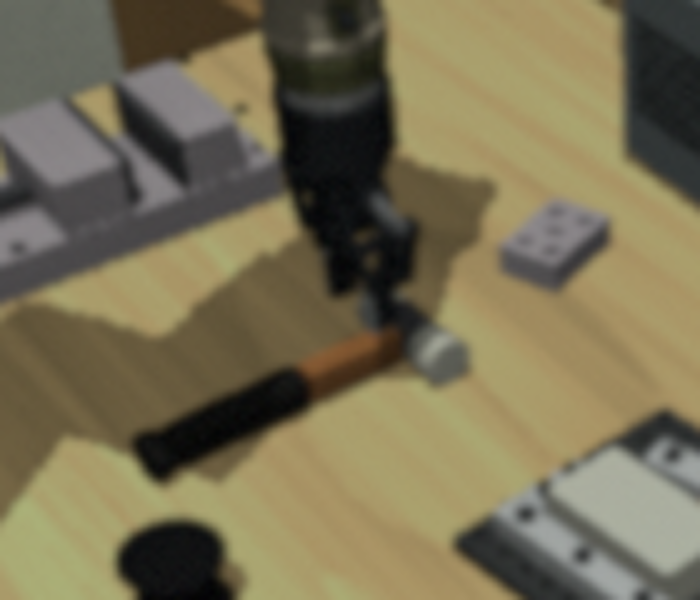

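The side view shows the open fingers above the neck at about (390,320) in the crop, just behind the head. Now down and grip.

step_arm:
  moves:
    - [[0,0,0.4],[-0.3,0.1,-2.2],0.5]
    - [[0,0,0],[0,0,-2],0.5]
    - [[0,0,0],[0,0,-0.7],0.5]
    - [[0,0,0],[0,0,0],0.5]

```text
clock: 9.85
tool_pos: [0.51, 0.3681, 0.0169]
ee_rot: [-1.269, 1.553, 0.341]
force: [0.5, 0.0, -0.5]
opening: 0.5
```

```bash
python3 st.py
```

```text
9.85 [0.51   0.3681 0.0169] jaw 92.28 fingdir [ 0.0165  0.0059 -0.9998] F [ 0.4718  0.0385 -0.5217] M [-0.0132 -0.0264 -0.043 ] op 0.5 q [ 0.499   0.5403 -0.1569  0.8563 -0.0028  0.4593]
fix [309.8897  15.6808]
```

step_arm:
  moves:
    - [[-0.3,1,0.4],[-0.8,0.1,-0.6],0.5]
    - [[0,0,0],[0,0,-0.4],0.5]
    - [[0,0,0],[0,0,0],0.5]

```text
clock: 10.1
tool_pos: [0.5043, 0.369, 0.0107]
ee_rot: [-0.662, 1.568, 0.954]
force: [0.7, 0.5, 0.3]
opening: 0.501
```

```bash
python3 st.py
```

```text
10.1 [0.5043 0.369  0.0107] jaw 92.55 fingdir [ 0.0019  0.0027 -1.    ] F [0.7322 0.4876 0.2692] M [-0.0016 -0.0024  0.019 ] op 0.501 q [ 0.5026  0.5501 -0.1573  0.8605  0.0014  0.4582]
fix [311.5282  21.2237]
```

step_arm:
  moves:
    - [[0,0,0],[0,0,-0.5],0.5]
    - [[0,0,0],[0,0,0],0.3]
    - [[0,0,0],[0,0,0],0.2]
    - [[0,0,0],[0,0,0],0.1]
    - [[0,0,0],[0,0,0],0.1]
    - [[0,0,0],[0,0,0],0.1]
  force: 100

```text
clock: 10.6
tool_pos: [0.5057, 0.3702, 0.0078]
ee_rot: [-0.855, 1.564, 0.761]
force: [-0.3, -0.6, -0.8]
opening: 0.211
```

```bash
python3 st.py
```

```text
10.6 [0.5057 0.3702 0.0078] jaw 92.56 fingdir [ 0.0052  0.0049 -1.    ] F [-0.3244 -0.6213 -0.7792] M [-0.037   0.0223  0.004 ] op 0.211 q [ 0.5031  0.5532 -0.1599  0.8507  0.0018  0.4584]
fix [312.5647  19.6738]
```

step_arm:
  moves:
    - [[0,0,0],[0,0,2.5],0.1]
    - [[0,0,0],[0,0,3.5],0.1]
    - [[0,0,0.5],[0.5,-2.5,2.5],0.1]
    - [[0,0,0.5],[0.6,-3.7,0],0.1]
    - [[0,0,0.5],[0.6,-3.7,0],0.1]
    - [[0,0,0.5],[0.6,-3.7,0],0.1]
    - [[0,0,0.5],[0.6,-3.7,0],0.1]
    - [[0,0,0.5],[0.6,-3.7,0],0.1]
    - [[0,0,0.5],[0.6,-3.7,0],0.1]
    - [[0,0,0.5],[0.6,-3.7,0],0.1]

```text
clock: 11.43
tool_pos: [0.5481, 0.082, 0.0928]
ee_rot: [-0.481, 1.567, 1.224]
force: [0.0, 0.1, -2.2]
opening: 0.214
```

```bash
python3 st.py
```

```text
11.4333 [0.5481 0.082  0.0928] jaw 97.7 fingdir [ 0.0012  0.0034 -1.    ] F [ 0.0017  0.1114 -2.2246] M [ 0.009  -0.089   0.0303] op 0.214 q [ 0.0018  0.3523 -0.2506  0.9667  0.0034 -0.1326]
fix [21.2628 15.5934]
```

step_arm:
  moves:
    - [[0,0,0],[0.7,-3.6,0],0.1]
    - [[0,0,0],[0.7,-3.6,0],0.1]
    - [[0,0,0],[0.7,-3.6,0],0.1]
    - [[0,0,0],[0.7,-3.6,0],0.1]
    - [[0,0,0],[0.7,-3.6,0],0.1]
    - [[0,0,0],[0.5,-2.0,0],0.1]
    - [[0,0,0],[0,0,0],0.1]
    - [[0,0,0],[0,0,0],0.1]

```text
clock: 12.1
tool_pos: [0.5867, -0.1372, 0.0901]
ee_rot: [0.628, 1.569, 2.324]
force: [-0.1, 0.6, -3.1]
opening: 0.211
```

```bash
python3 st.py
python3 - <<'E'
from h import *
s=cam('side','s9.png')
im=cv2.imread('pics/s9.png')
cv2.imwrite('pics/s9c.png',cv2.resize(im[130:280,180:380],None,fx=4,fy=4,interpolation=cv2.INTER_CUBIC))
E
```

```text
12.1 [ 0.5867 -0.1372  0.0901] jaw 97.13 fingdir [-0.0016  0.0017 -1.    ] F [-0.1201  0.568  -3.1234] M [-0.0077  0.0526  0.0027] op 0.211 q [-0.3633  0.4422 -0.1194  1.0112  0.001  -0.4878]
fix [-201.1151    6.2006]
```

View pics/s9c.png

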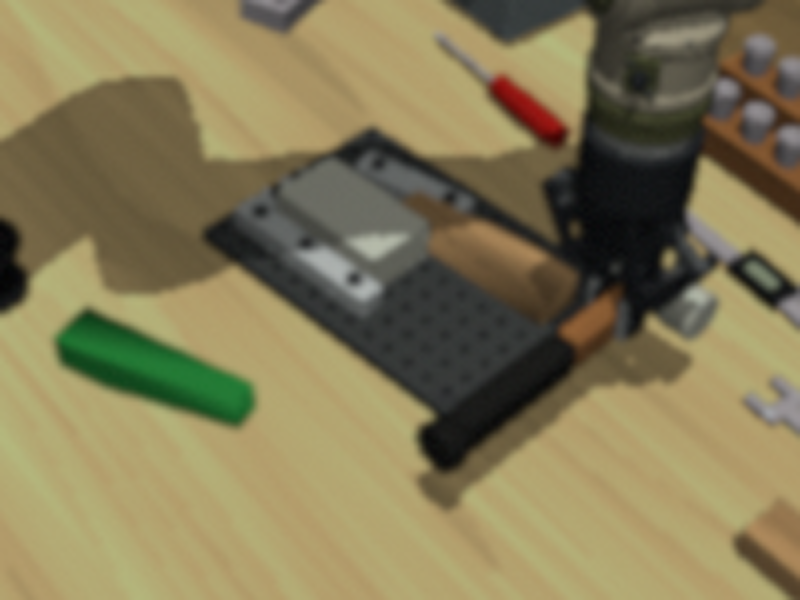

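The side view shows the mallet held level, with its handle towards the robot and its head behind the wedge's thick end. Lowering to strike height.

step_arm:
  moves:
    - [[0,0,0.4],[0,0,-2.2],0.1]
    - [[0,0,0],[0,0,-2.2],0.1]
    - [[0,0,0],[0,0,-1.2],0.1]
    - [[0,0,0],[0,0,0],0.1]

```text
clock: 12.48
tool_pos: [0.5863, -0.1321, 0.0332]
ee_rot: [0.138, 1.569, 1.846]
force: [-0.1, -0.8, -2.6]
opening: 0.21
```

```bash
python3 st.py
```

```text
12.4833 [ 0.5863 -0.1321  0.0332] jaw 97.86 fingdir [-0.0006  0.0021 -1.    ] F [-0.0865 -0.7847 -2.6189] M [0.0964 0.0816 0.013 ] op 0.21 q [-0.3561  0.4904 -0.1964  0.8853  0.0018 -0.4933]
fix [-196.0542    6.0185]
```

step_arm:
  moves:
    - [[0,0,-0.3],[0.3,0,-0.6],0.1]
    - [[0,0,0],[0,0,0],0.1]

```text
clock: 12.65
tool_pos: [0.5884, -0.1292, 0.0267]
ee_rot: [0.551, 1.566, 2.257]
force: [0.5, 0.1, -2.4]
opening: 0.213
```

```bash
python3 st.py
python3 - <<'E'
from h import *
s=cam('side','s10.png')
im=cv2.imread('pics/s10.png')
cv2.imwrite('pics/s10c.png',cv2.resize(im[150:260,220:360],None,fx=5,fy=5,interpolation=cv2.INTER_CUBIC))
E
```

```text
12.65 [ 0.5884 -0.1292  0.0267] jaw 97.72 fingdir [-0.0028  0.0034 -1.    ] F [ 0.5294  0.0746 -2.4358] M [-0.0009  0.0333 -0.0316] op 0.213 q [-0.3504  0.5013 -0.1966  0.8767  0.0022 -0.4851]
fix [-193.3957    3.4904]
```

View pics/s10c.png

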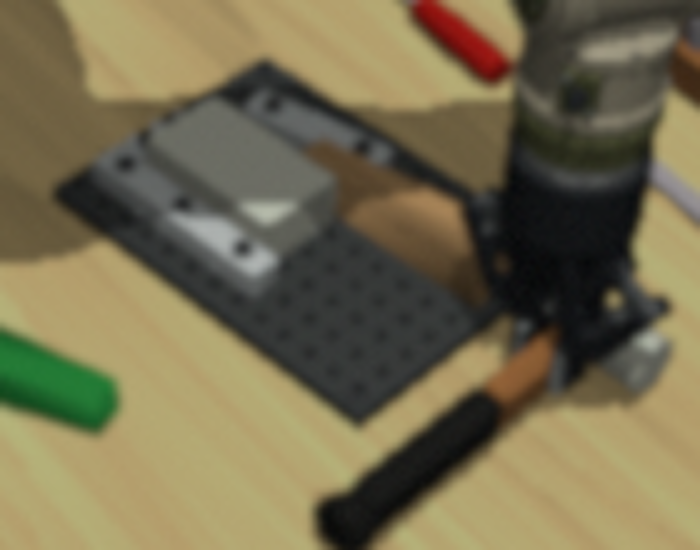

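step_arm:
  moves:
    - [[0,0,0],[-0.2,1.5,0],0.1]
    - [[0,0,0],[-0.25,1.8,0],0.1]
    - [[0,0,0],[0.25,-1.8,0],0.1]

```text
clock: 12.95
tool_pos: [0.5874, -0.1098, 0.0298]
ee_rot: [-0.175, 1.566, 1.533]
force: [-2.0, -0.2, -2.6]
opening: 0.212
```

```bash
python3 st.py
```

```text
12.95 [ 0.5874 -0.1098  0.0298] jaw 97.88 fingdir [ 0.0002  0.0043 -1.    ] F [-1.9632 -0.1977 -2.6142] M [-0.0606  0.0215 -0.0342] op 0.212 q [-0.3211  0.4882 -0.2101  0.8737  0.0042 -0.4586]
fix [-174.032     1.9124]
```

step_arm:
  moves:
    - [[0,0,0],[0.2,-0.8,-0.3],0.1]
    - [[0,0,0],[-0.2,1.5,0],0.1]
    - [[0,0,0],[-0.3,2.0,0],0.1]
    - [[0,0,0],[-0.1,0.8,0],0.1]

```text
clock: 13.28
tool_pos: [0.5869, -0.0759, 0.0301]
ee_rot: [-1.642, 1.563, 0.062]
force: [-1.0, -3.7, -2.2]
opening: 0.213
```

```bash
python3 st.py
```

```text
13.2833 [ 0.5869 -0.0759  0.0301] jaw 97.65 fingdir [ 0.0076  0.0005 -1.    ] F [-0.9692 -3.6701 -2.1654] M [-0.696   0.1817 -0.0038] op 0.213 q [-0.2656  0.4722 -0.2361  0.8552  0.0025 -0.3991]
fix [-140.4241   -1.971 ]
```

step_arm:
  moves:
    - [[0,0.3,0],[0.1,-1.5,-0.2],0.1]
    - [[0,0,0],[-0.1,-0.5,-0.2],0.1]
    - [[0,0,0],[0,0,0],0.1]

```text
clock: 13.53
tool_pos: [0.5869, -0.0933, 0.027]
ee_rot: [-1.374, 1.567, 0.335]
force: [-0.7, -0.0, -2.6]
opening: 0.208
```

```bash
python3 st.py
python3 - <<'E'
from h import *
s=cam('side','s11.png')
im=cv2.imread('pics/s11.png')
cv2.imwrite('pics/s11c.png',cv2.resize(im[150:260,220:360],None,fx=5,fy=5,interpolation=cv2.INTER_CUBIC))
E
```

```text
13.5333 [ 0.5869 -0.0933  0.027 ] jaw 97.92 fingdir [ 0.0032  0.0011 -1.    ] F [-0.7286 -0.0234 -2.5787] M [-0.0323  0.0293 -0.0255] op 0.208 q [-0.2936  0.4829 -0.227   0.8581  0.002  -0.4318]
fix [-157.5982    0.2308]
```

View pics/s11c.png

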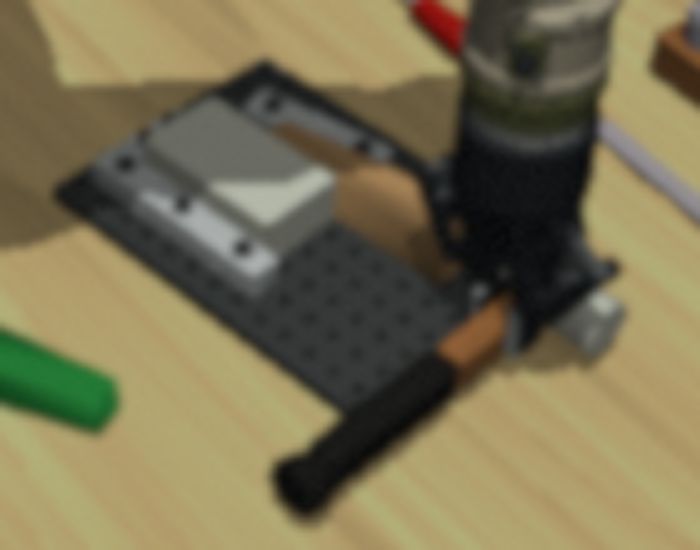

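step_arm:
  moves:
    - [[0,0,0],[-0.4,1.3,0],0.1]
    - [[0,0,0],[-0.4,2.2,-0.1],0.1]
    - [[0,0,0],[0,0,0],0.1]

```text
clock: 13.83
tool_pos: [0.579, -0.0662, 0.0274]
ee_rot: [-3.049, 1.555, -1.35]
force: [-0.9, 1.3, -2.8]
opening: 0.209
```

```bash
python3 st.py
```

```text
13.8333 [ 0.579  -0.0662  0.0274] jaw 97.31 fingdir [ 0.0035 -0.0155 -0.9999] F [-0.9222  1.2612 -2.8368] M [ 0.1163  0.0218 -0.0347] op 0.209 q [-0.2441  0.4615 -0.2617  0.8404 -0.0142 -0.3717]
fix [-129.689     4.5327]
```

step_arm:
  moves:
    - [[0.4,0,0.2],[0.3,-2.0,0],0.1]
    - [[0.2,0,0],[0.1,0,0],0.1]
    - [[0,0,0],[-0.3,2.0,0],0.1]
    - [[0,0,0],[-0.4,2.5,0],0.1]
    - [[0,0,0],[0,0,0],0.1]

```text
clock: 14.25
tool_pos: [0.5746, -0.0562, 0.0302]
ee_rot: [3.057, 1.531, -1.541]
force: [-0.1, 1.5, -2.4]
opening: 0.212
```

```bash
python3 st.py
```

```text
14.25 [ 0.5746 -0.0562  0.0302] jaw 96.59 fingdir [ 0.0012 -0.04   -0.9992] F [-0.1356  1.5114 -2.4117] M [ 0.2167 -0.0389  0.0305] op 0.212 q [-0.2163  0.4495 -0.2743  0.8373 -0.0388 -0.3314]
fix [-119.2738    7.6282]
```

step_arm:
  moves:
    - [[1.2,0,0.5],[0.3,-1.8,-0.2],0.1]
    - [[1.1,0,0.4],[0.2,-1.5,-0.2],0.1]
    - [[0,0,0],[0,0,0],0.1]

```text
clock: 14.5
tool_pos: [0.5792, -0.0887, 0.0273]
ee_rot: [-1.395, 1.568, 0.307]
force: [1.0, 0.6, -1.9]
opening: 0.212
```

```bash
python3 st.py
python3 - <<'E'
from h import *
s=cam('side','s12.png')
im=cv2.imread('pics/s12.png')
cv2.imwrite('pics/s12c.png',cv2.resize(im[150:260,220:360],None,fx=5,fy=5,interpolation=cv2.INTER_CUBIC))
d2=cam('top','t12.png')
im2=cv2.imread('pics/t12.png');
cv2.imwrite('pics/t12c.png',cv2.resize(im2[120:220,180:310],None,fx=6,fy=6,interpolation=cv2.INTER_CUBIC))
E
```

```text
14.5 [ 0.5792 -0.0887  0.0273] jaw 97.54 fingdir [ 0.0029  0.0009 -1.    ] F [ 1.0204  0.639  -1.9096] M [ 0.0402 -0.0917  0.0363] op 0.212 q [-0.2898  0.4692 -0.2494  0.8497  0.0017 -0.4215]
fix [-152.0613    7.2727]
```

View pics/s12c.png

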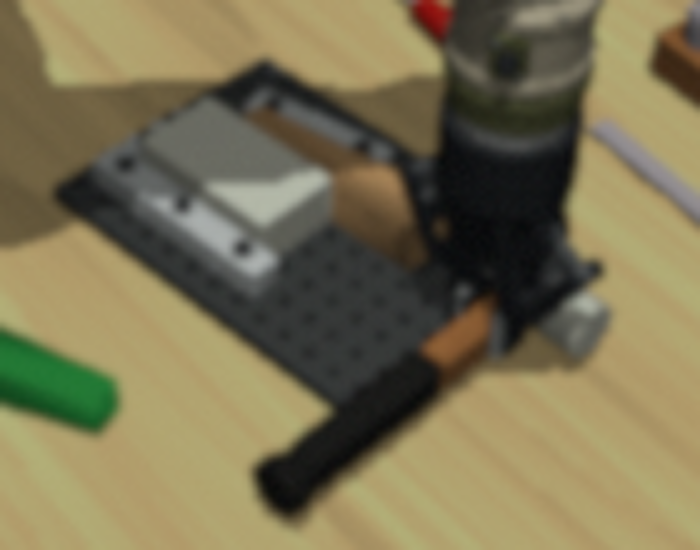

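View pics/t12c.png

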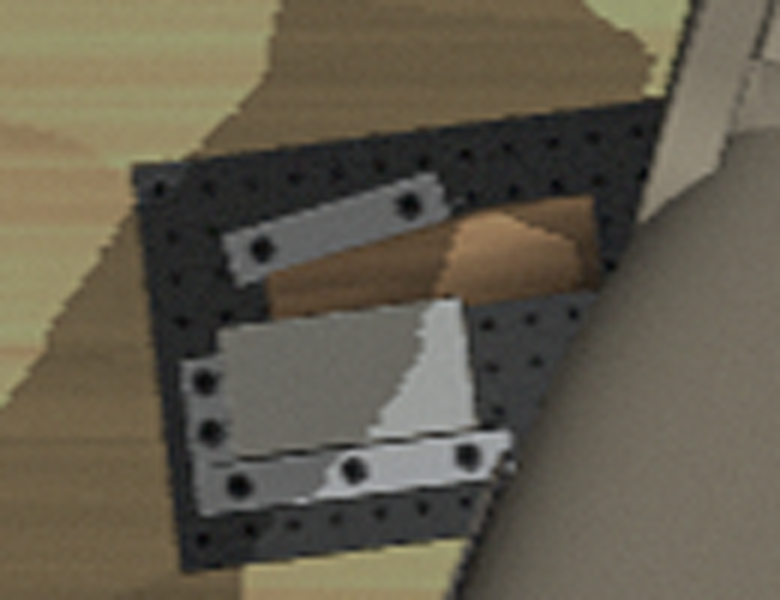

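The wedge has driven in: its thick end is at about pixel (279,160), and the dark gap between blank and fence is nearly gone. Measuring.

```bash
cat > meas.py <<'E'
from h import *
import sys
np.set_printoptions(precision=2,suppress=True)
d=cam('top',sys.argv[1])
lab=cv2.cvtColor(d['img'],cv2.COLOR_RGB2LAB).astype(float)-[0,128,128]
b=cv2.GaussianBlur(lab[:,:,2],(3,3),.6)
# thick end: scan from inside wedge rightwards until b drops
P=[]
for v in range(155,166):
    c=cross(b[v,270:292],7.0)
    if c is not None:P.append((270+c,v))
W=w2f(p2w(d,P,.040));print('thick end fx',np.median(W[:,0]),W[:,0])
P=[]
for v in range(160,171):
    c=cross(b[v,240:215:-1],7.0)
    if c is not None and c>1:P.append((240-c,v))
if P:
    W=w2f(p2w(d,P,.040));print('thin end fx',np.median(W[:,0]))
L=cv2.GaussianBlur(lab[:,:,0],(1,3),0)
# gap line between blank & fence: min lightness profile
for u in (222,228,234,240,246,252,256): print(u,[int(x) for x in lab[188:204,u,0]])
P=[]
for u in range(226,256,3):
    c=cross(-b[168:180,u]*0+np.where(1,b[168:180,u],0),5.0)
    if c is not None:P.append((u,168+c))
if P:
    W=w2f(p2w(d,P,.035));print('wedge/blank edge fy',W[:,1])
E
python3 meas.py t13.png
```

```text
thick end fx -74.16615793081728 [-75.15 -75.2  -75.35 -74.75 -74.21 -74.17 -74.11 -73.68 -73.12 -74.01
 -72.76]
thin end fx 73.5157760114268
222 [114, 111, 113, 112, 113, 111, 112, 116, 38, 114, 106, 111, 90, 81, 97, 112]
228 [110, 112, 111, 110, 113, 112, 120, 48, 127, 106, 105, 107, 107, 108, 106, 117]
234 [111, 110, 110, 114, 112, 114, 66, 98, 107, 101, 137, 138, 132, 168, 171, 64]
240 [113, 110, 110, 112, 140, 119, 89, 169, 140, 90, 61, 59, 145, 170, 103, 61]
246 [163, 163, 161, 165, 167, 56, 170, 164, 163, 164, 163, 165, 166, 142, 53, 60]
252 [163, 162, 165, 166, 50, 168, 165, 162, 163, 162, 162, 165, 168, 48, 61, 63]
256 [161, 165, 165, 133, 120, 171, 70, 57, 53, 95, 160, 170, 92, 59, 64, 50]
wedge/blank edge fy [ -9.87  -9.91  -9.74  -9.89  -9.79  -8.56 -10.32  -9.31 -10.51 -10.63]
```

Wedge origin is at x ≈ 0 (home) and the blank edge at y ≈ -10. More taps to confirm it no longer advances.

step_arm:
  moves:
    - [[0,0,0],[-0.3,2.0,0],0.1]
    - [[0,0,0],[-0.4,2.6,0],0.1]
    - [[0.5,0,0.1],[0.2,-1.8,0],0.1]
    - [[0.5,0,0.1],[0.2,-1.8,0],0.1]
    - [[0,0,0],[0,0,0],0.1]

```text
clock: 15.07
tool_pos: [0.5774, -0.0892, 0.0307]
ee_rot: [-3.05, 1.549, -1.352]
force: [-0.1, 0.0, -2.0]
opening: 0.213
```

```bash
python3 st.py; python3 meas.py t14.png
```

```text
15.0667 [ 0.5774 -0.0892  0.0307] jaw 97.3 fingdir [ 0.0047 -0.0213 -0.9998] F [-0.0534  0.0382 -1.98  ] M [ 0.0142 -0.0493 -0.0057] op 0.213 q [-0.2807  0.4585 -0.2576  0.8443 -0.0192 -0.4083]
fix [-152.3523    9.1592]
thick end fx -74.30287201911608 [-75.33 -75.1  -75.03 -75.02 -74.3  -73.71 -74.66 -73.62 -73.2  -72.81
 -72.62]
thin end fx 74.0140201559386
222 [111, 109, 113, 112, 110, 109, 112, 118, 46, 114, 110, 110, 89, 80, 97, 109]
228 [109, 111, 110, 112, 110, 112, 116, 47, 126, 105, 107, 107, 108, 105, 107, 119]
234 [111, 110, 113, 113, 111, 113, 66, 100, 109, 136, 137, 170, 167, 165, 169, 66]
240 [109, 112, 108, 139, 139, 157, 83, 169, 139, 87, 63, 58, 145, 172, 101, 54]
246 [163, 163, 164, 165, 168, 58, 170, 165, 163, 162, 163, 165, 164, 140, 47, 63]
252 [164, 161, 163, 169, 46, 168, 164, 162, 163, 163, 162, 166, 171, 53, 66, 63]
256 [163, 162, 163, 130, 122, 173, 77, 54, 58, 97, 159, 169, 91, 58, 66, 47]
wedge/blank edge fy [ -9.06 -10.05 -10.13 -10.65  -9.84  -8.95 -10.3   -9.5  -10.16 -10.61]
```

step_arm:
  moves:
    - [[1.2,0.2,0.3],[0.3,0,-0.3],0.1]
    - [[0,0,0],[-0.3,2.2,0],0.1]
    - [[0,0,0],[-0.4,3.0,0],0.1]
    - [[0,0,0],[0,0,0],0.1]

```text
clock: 15.45
tool_pos: [0.5751, -0.0559, 0.0302]
ee_rot: [3.039, 1.523, -1.557]
force: [0.5, 3.4, -3.1]
opening: 0.207
```

```bash
python3 st.py
```

```text
15.45 [ 0.5751 -0.0559  0.0302] jaw 96.67 fingdir [ 0.0007 -0.0478 -0.9989] F [ 0.4512  3.3777 -3.1291] M [ 0.3056 -0.0581  0.0009] op 0.207 q [-0.2114  0.4502 -0.2734  0.8365 -0.0466 -0.3279]
fix [-118.978     7.0417]
```

step_arm:
  moves:
    - [[1.2,0,0.4],[0.3,-1.8,0],0.1]
    - [[1,0,0.3],[0.2,-1.8,0],0.1]
    - [[0,0,0],[0,0,0],0.1]

```text
clock: 15.7
tool_pos: [0.5806, -0.0902, 0.0305]
ee_rot: [-3.103, 1.563, -1.399]
force: [0.3, 0.9, -2.7]
opening: 0.211
```

```bash
python3 st.py; python3 meas.py t15.png
```

```text
15.7 [ 0.5806 -0.0902  0.0305] jaw 97.66 fingdir [ 0.0013 -0.0077 -1.    ] F [ 0.2555  0.8847 -2.7474] M [ 0.0534 -0.0756 -0.014 ] op 0.211 q [-0.2871  0.4683 -0.2415  0.8575 -0.007  -0.4208]
fix [-153.7546    6.0996]
thick end fx -73.62887332231465 [-75.11 -74.77 -74.55 -74.99 -74.23 -73.49 -73.63 -72.87 -71.52 -71.39
 -71.62]
thin end fx 73.82109037953882
222 [112, 111, 113, 112, 112, 114, 113, 120, 35, 113, 105, 111, 91, 80, 95, 108]
228 [109, 111, 113, 111, 109, 110, 117, 48, 119, 107, 103, 109, 105, 106, 105, 118]
234 [110, 109, 112, 115, 115, 113, 72, 98, 105, 104, 136, 135, 167, 166, 169, 64]
240 [110, 113, 111, 110, 139, 124, 87, 169, 139, 84, 63, 58, 144, 171, 103, 58]
246 [163, 164, 163, 166, 165, 43, 170, 162, 163, 165, 163, 162, 163, 139, 52, 62]
252 [163, 163, 164, 169, 50, 170, 165, 166, 162, 164, 165, 166, 172, 53, 64, 68]
256 [164, 163, 165, 132, 122, 169, 74, 55, 54, 96, 157, 169, 93, 55, 64, 49]
wedge/blank edge fy [ -8.93 -10.32  -9.88  -9.97  -9.92  -8.76 -10.37  -8.4  -10.37 -10.46]
```

Three further taps, the last of them harder, left the thick end within measurement noise (-74.2, -74.3 and -73.6 mm), and each mallet stroke stopped at the same spot. Now to lay the mallet on the free bench to the right of the fixture.

step_arm:
  moves:
    - [[0.4,0,0],[0,-2,0.5],0.1]
    - [[0,0,0],[-1,-2.5,1],0.1]
    - [[0,0,0],[-2,-2,0],0.1]
    - [[0,0,0],[-2,-1.0,0],0.1]
    - [[0,0,0],[0,0,0],0.1]

```text
clock: 16.17
tool_pos: [0.5282, -0.1569, 0.0431]
ee_rot: [0.296, 1.561, 2.012]
force: [-0.8, 1.3, -2.7]
opening: 0.212
```

```bash
python3 st.py
```

```text
16.1667 [ 0.5282 -0.1569  0.0431] jaw 98.28 fingdir [-0.004   0.0085 -1.    ] F [-0.7765  1.2923 -2.7346] M [ 0.0075  0.0002 -0.0121] op 0.212 q [-0.4377  0.4013 -0.3144  0.8624  0.006  -0.5822]
fix [-212.8996   66.8633]
```

step_arm:
  moves:
    - [[-0.5,-0.2,0],[0,-1.5,0],0.1]
    - [[0,0,0],[0,0,-1.5],0.1]
    - [[0,0,0],[0,0,-1.0],0.1]
    - [[0,0,0],[0,0,0],0.1]

```text
clock: 16.5
tool_pos: [0.5292, -0.1696, 0.0174]
ee_rot: [-0.996, 1.569, 0.723]
force: [0.1, 0.2, -2.0]
opening: 0.214
```

```bash
python3 st.py
```

```text
16.5 [ 0.5292 -0.1696  0.0174] jaw 98.49 fingdir [ 0.0011  0.0009 -1.    ] F [ 0.1027  0.1905 -1.9979] M [ 0.013   0.0083 -0.0568] op 0.214 q [-0.4553  0.4328 -0.3392  0.7982  0.0013 -0.6035]
fix [-225.657    67.4798]
```

step_arm:
  moves:
    - [[0,0,0],[0,0,-0.6],0.1]
    - [[0,0,0],[0,0,-0.2],0.1]
    - [[0,0,0],[0,0,0],0.1]

```text
clock: 16.75
tool_pos: [0.5299, -0.1678, 0.008]
ee_rot: [-0.02, 1.569, 1.702]
force: [-0.2, -0.3, -0.4]
opening: 0.208
```

```bash
python3 st.py
```

```text
16.75 [ 0.5299 -0.1678  0.008 ] jaw 98.66 fingdir [-0.0003  0.0021 -1.    ] F [-0.1621 -0.2914 -0.4345] M [-0.1372 -0.0631  0.0409] op 0.208 q [-0.452   0.4452 -0.3471  0.7797  0.0017 -0.6032]
fix [-223.9497   66.6221]
```

step_arm:
  moves:
    - [[0,0,0],[0,0,-0.1],0.1]
    - [[0,0,0],[0,0,0],0.25]
    - [[0,0,0],[0,0,0],0.35]
    - [[0,0,0],[0,0,0],0.5]
    - [[0,0,0],[0,0,0],0.5]
    - [[0,0,0],[0,0,1],0.5]
    - [[0,0,0],[0,0,3],0.5]
    - [[0,0,0],[-0.5,0,4],0.5]
    - [[0,0,0],[-1,-2,3.5],0.5]
    - [[0,0,0],[-1,-3.5,1],0.5]

```text
clock: 17.58
tool_pos: [0.5038, -0.2173, 0.1384]
ee_rot: [0.5, 1.564, 2.231]
force: [1.1, -0.4, -0.5]
opening: 0.499
```

step_arm:
  moves:
    - [[0,0,0],[-1,-3.8,1],0.5]
    - [[0,0,0],[-1,-3.8,1],0.5]
    - [[0,0,0],[-1,-3.8,0],0.5]
    - [[0,0,0],[-1,-3.8,0],0.5]
    - [[0,0,0],[-1,-3.8,0],0.5]
    - [[0,0,0],[0,-2,0],0.5]
    - [[0,0,0],[0,0,0],0.5]

```text
clock: 18.17
tool_pos: [0.4516, -0.4437, 0.175]
ee_rot: [-2.539, 1.554, -0.808]
force: [0.2, 0.6, 0.2]
opening: 0.499
```

```bash
python3 st.py; python3 meas.py t16.png
python3 - <<'E'
from h import *
s=cam('side','s16.png')
im2=cv2.imread('pics/t16.png')
cv2.imwrite('pics/t16c.png',cv2.resize(im2[120:220,180:310],None,fx=6,fy=6,interpolation=cv2.INTER_CUBIC))
E
```

```text
18.1667 [ 0.4516 -0.4437  0.175 ] jaw 99.19 fingdir [ 0.0113 -0.0118 -0.9999] F [0.1536 0.5971 0.2276] M [ 0.0117 -0.0046 -0.0233] op 0.499 q [-0.9041  0.432   0.0814  1.2039  0.0016 -1.0645]
fix [-487.1623  180.5987]
thick end fx -74.98711266094381 [-75.97 -75.56 -75.67 -75.76 -75.19 -74.69 -74.73 -74.99 -74.5  -73.92
 -73.82]
thin end fx 75.20671152730596
222 [114, 113, 114, 116, 114, 115, 114, 120, 34, 118, 106, 111, 94, 87, 99, 112]
228 [167, 168, 170, 168, 111, 110, 117, 46, 127, 108, 107, 106, 111, 110, 112, 118]
234 [165, 165, 162, 166, 166, 166, 119, 141, 167, 165, 170, 136, 138, 107, 110, 40]
240 [165, 167, 164, 166, 164, 157, 84, 173, 141, 88, 66, 54, 148, 173, 103, 59]
246 [165, 162, 163, 168, 168, 41, 170, 165, 163, 166, 165, 165, 167, 142, 38, 37]
252 [165, 164, 165, 169, 51, 171, 167, 165, 163, 169, 169, 107, 119, 40, 36, 41]
256 [168, 168, 169, 137, 123, 173, 78, 62, 52, 69, 108, 115, 60, 38, 41, 19]
wedge/blank edge fy [-10.03 -10.48 -10.54 -10.81 -10.47  -9.91 -10.9  -10.42 -10.73 -10.57]
```

View pics/t16.png

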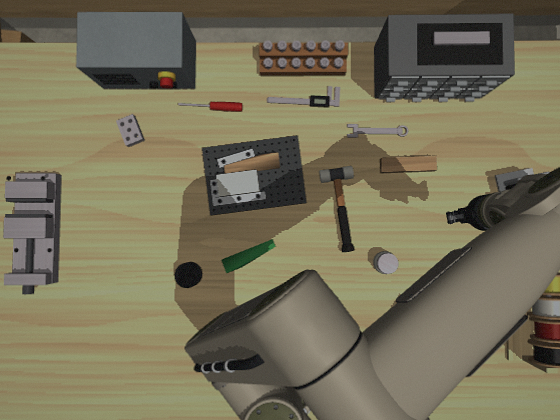

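View pics/s16.png

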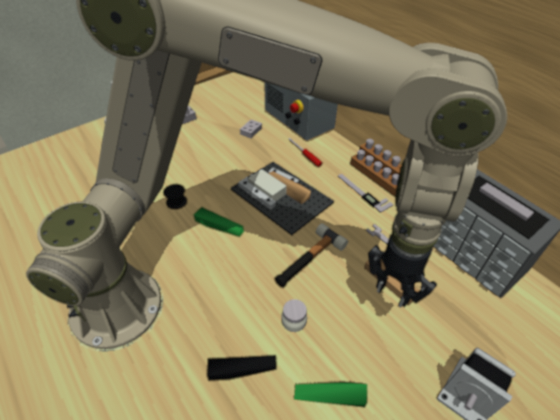

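View pics/t16c.png

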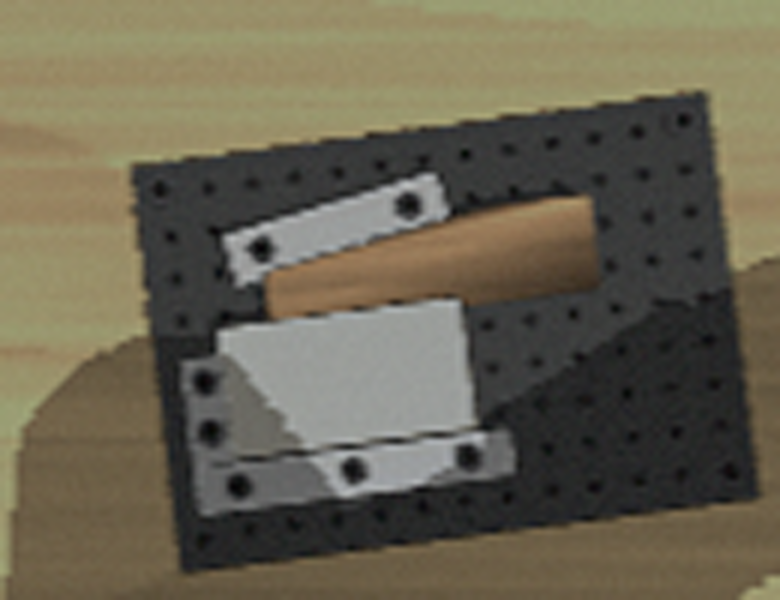

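The top view shows the wedge home (thin end at about (225,169), thick end at about (279,160)) with only a seam left between blank and fence. The mallet lies flat at about (340,205), clear of the fixture, and the other objects are where they were. Handing in.

```bash
python3 -c "
from h import *
print(abs(read_state()['qvel']).max(), sign_off())"
```

```text
the job is handed in; nothing more can be done
0.03938894630780482 None
```

The wedge is driven home with the blank tight against the long fence, and the mallet is lying flat on the bench. I handed the job in at about 18 s of the 64 s allowed.

**What I did:** I set the wedge into the gap thin end first, flat on the plate with its straight edge to the blank, and let go of it. I then tapped it in with the mallet and laid the mallet to the right of the fixture, about 45 mm clear of it.

**Last checks, from the top camera (good to about 2 mm):**
- **Wedge:** its ends are at fixture x ≈ -75 and +75 mm, so its origin is at x ≈ 0, which is home. The two taps after it got there, the last one harder, left the thick end where it was (-74.2, -74.3 and -73.6 mm, within measuring noise).
- **Blank:** its wedge-side edge is at y ≈ -10 mm, which puts the other edge on the fence at +50 mm. Only a thin seam shows there.
- **Other things:** they look unmoved in the final pictures, and the gripper is touching nothing. The arm hid the black wedge and the second green one from the top camera, so I saw those two only from the side.

**Not clean:** while I was setting it in, the wedge brushed the slanted strip at about 3 N, so I shifted it about 2 mm and carried on. The wrist force was only readable at the end of each move, so I don't have the peak during the taps; the readings I saw were under 5 N.

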